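# Move a tall pagoda carving on its limp tilting stand to the display plinth

## Robot

A 6-joint arm with a two-finger parallel gripper is mounted at the origin on the work surface. World frame = base frame: x ahead of the robot, y to its left, z up, the work surface at z = 0. Lengths are in m, angles in rad, forces in N, time in s.
With the tool pointing down it reaches from about 0.2 to 0.875 m from the base axis. Payload 3.4 kg.
Tool frame: the origin (TCP) lies on the centre line of the jaws, within the pads' length; the fingertips stand robot.tip_reach ahead of it and the grasp point (between the pads) lies 5 mm behind it (robot.tip_reach is the distance from the TCP to the fingertips, in m); z points along the fingers, y is the line along which they close (so a half turn about z gives the same grasp; the last joint's range is limited). The gripper opens to 94 mm and grips with 3 to 60 N. Pads are 16 mm wide; open, the fingers measure 119 mm over their backs; the gripper's body (75 mm by 177 mm) begins 78 mm behind the grasp point.
Start: joints at [-1.372, 0.276, 1.505, -0, 1.361, -0.121], TCP at [0.181, -0.546, 0.219] pointing down, gripper open.
Joint ranges: [-2.89, 2.89], [-0.75, 2.08], [0.22, 2.7], [-1.18, 4.32], [0.11, 2.71], [-2.7, 2.7]. Speed limits (rad/s): [2.57, 2.57, 3.14, 3.14, 3.14, 3.14].

## Interface

Orientations are given as a unit quaternion [w, x, y, z].
In Python, from bench import robot, eyes gives the robot as it stands.
- The arm moves only by the tool apply_moves, never from a script. Its argument "rows" is a list of rows, each an object with "xyz": the shift along the world's x, y, z scaled (see below), a list of three; "angular": the turn, a rotation vector about the world's x, y, z scaled (see below), a list of three; "claw": the opening, from 0 (shut) to 1 (fully open). In form: [{"xyz": [x, y, z], "angular": [wx, wy, wz], "claw": claw}, ...]. A call has exactly 5 rows; each row shifts and turns the commanded pose from where the row before left it; what a row does not reach is not made up. The controller multiplies each number of a shift by 0.06 m and each number of a turn by 0.15 rad. A row lasts 1/8 s, in which the tool goes at most 62.5 mm and 10.7 degrees, less where a joint would pass 70% of its speed; a pose out of reach is approached as far as the arm can. A call with a number of a shift or a turn outside -1 to 1 is refused whole. A call with a gripper value outside its range is refused whole. The fingers move at their own pace and stop on an object; the grip force is fixed at half the most. Time passes only in rows, so rows that do not move let the fingers close, or fill a call up. It gives the time, the measured TCP pose, the force, the opening and the grip force at its end, in the units of the state.
- robot.state(): the state, without advancing time (a new reading comes with each control period).
- eyes.camera(name): name is "side" or "top"; returns the picture (480x640x3 uint8, red, green, blue); there is no depth.
- eyes.camera_params(name): a dict with "K" (3x3 intrinsics, pixels), "pose" (4x4, takes a point from camera to world coordinates). Camera axes: x right, y down, z forward; pixel columns grow to the right and rows downward; lengths in m; the calibration is good to about 2 mm. A picture is of the moment at which its call begins. camera_params takes no time and is no camera call.
- robot.job_done(): hands the job in; it is judged then, once.
The state is a dict: "time_s": time; "joint_positions": joint angles; "qvel": joint speeds; "effort": joint torques, N m; "ee_pos": TCP position; "orientation": TCP orientation; "wrist_force": force on the tool from outside, world axes, zero at the start; "torque": the same for the moment, N m; "gripper_width": finger opening in m; "gripper_force": force on a finger pad.
Only numpy, scipy, OpenCV 4.12 (cv2) and the standard library are available. Lean on these libraries where they do the work, as an engineer would, in place of code of your own. Each camera call takes 0.05 s, during which the arm holds its last target. There are 200 camera calls.

## Task

Take the tilting carving stand by its pale wooden grip block and bring it out of the plywood bench cradle's fork; its hinge clamp is off, so you must balance the tall pagoda carving yourself, and since it is freshly lacquered the robot must not touch it or its post. Carry it in the air, clear of both forks and upright within 8 degrees, for six seconds without a break, then set the stand gently down level on the dark display plinth with its post well between the arms of the brass fork, and let go. Never let the carving flop over towards its hinge stops, do not knock the forks or the plinth, and leave the hammer, chisel and jar where they are.

Things in the scene. Friction and masses are not known exactly. Their poses are not given: they have to be found in the camera images.
- stand: loose carving stand, 0.45 kg: dark steel plate 240 x 90 x 12 mm, green counterweight on its rear end (28 x 80 x 26 mm high), pale grip block, two green hinge cheeks. Origin on the underside, 135 mm ahead of the rear edge; x forward along the plate (grip block to carving), y left, z up. With the carving it balances about 45 mm ahead of the grip block
- grip (a point): the point to grip, on the stand at (-75, 0, 54) mm: in the middle of the pale wooden grip block, which is 50 mm long in x, 30 mm thick in y (close the fingers along y, from above), and whose top is 76 mm and foot 12 mm above the stand's underside; axes as the stand
- carving (a joint): tilt of the post and carving relative to the stand (rad): 0 = square to the plate, positive = leaning to the stand's -y side (right-handed about the stand's x); end stops at +-0.30. Left alone on a level stand the carving falls over slowly (e-folding about 0.6 to 1.8 s, about 1.2 s nominally); tilting the stand the other way brings it back
- hinge (a point): middle of the hinge, at (75, 0, 35) mm on the stand, its axis along the stand's x. It has a soft rubber bush: spring 0.33 N m/rad towards joint value 0, damping 0.03 N m s/rad, no dry friction: a little too weak to hold up the carving
- carving_top (a point): tip of the wooden pagoda, 295 mm above the hinge. Post and carving together nominally 0.20 kg (3 % less to 10 % more), centre of mass 183 mm above the hinge, inertia about the hinge 0.0073 kg m2. The pagoda begins 130 mm above the hinge and is at most 80 mm wide
- post (a point): point on the axis of the round aluminium post (24 mm diameter), 105 mm above the hinge, at (75, 0, 140) mm on the stand when square to it: the height at which a fork holds it when the stand is seated; its z axis is the carving's own axis. The post is bare between the hinge cheeks (top 46 mm above the underside) and the pagoda
- bench_cradle: fixed pale plywood cradle in which the stand stands at the start: deck 330 x 140 mm, 12 mm high, with a steel fork on two columns at its far (+x) end. Origin under the deck where the stand's origin belongs, 152 mm ahead of the deck's rear edge; x points towards the fork's columns
- bench_cradle_slot (a point): middle of the steel fork, where the post stands: at (75, 0, 152) mm in bench_cradle. Two arms 12 mm thick run along x, 40 mm clear of each other, from columns 80 mm beyond this point to 25 mm short of it, then flare to 88 mm clear at 53 mm short of it. The slot opens towards -x: the post goes in and out along x. Resting on an arm the carving leans about 0.08 rad
- plinth: fixed dark wooden display plinth: deck 330 x 140 mm, 36 mm high, brass fork at its far (+x) end, otherwise like the bench cradle. Origin under the deck, x points towards the fork's columns
- plinth_seat (a point): where the stand's origin belongs when set down: on top of the plinth's deck, 36 mm above the table; axes as the plinth's, the stand goes on it with its x along this x
- plinth_slot (a point): middle of the brass fork, where the post belongs: at (75, 0, 176) mm in plinth, 140 mm above the deck; the fork is shaped like the bench cradle's and open towards -x
- mallet: carver's hammer lying between the cradles, 220 mm long, origin near its middle, to be left alone
- chisel: chisel lying between the cradles, 200 mm long, 26 mm thick, to be left alone
- wax_jar: jar with brass-coloured lid, 70 mm wide, 75 mm high, at the far side, to be left alone

How it is judged:
On the way, in this order (a step that is already met when the one before it is completed fails the run):
1. the stand is carried in the air (underside more than 25 mm over the table), the post over 90 mm from both fork slots and the carving upright within 0.15 rad, for six seconds without a break (height (world z) of grip above 0.079 m and horizontal distance between post and bench_cradle_slot above 0.09 m and horizontal distance between post and plinth_slot above 0.09 m and angle between post's own z axis and vertical below 0.15 rad), for 6 s.
2. the stand is down on the plinth with the post in the brass fork (x of stand in the frame of plinth_seat between -0.03 and 0.05 m and y of stand in the frame of plinth_seat between -0.025 and 0.025 m and z of stand in the frame of plinth_seat between -0.006 and 0.006 m and angle between stand's own z axis and vertical below 0.06 rad and angle between the x axis of stand and the x axis of plinth, either way round below 0.2 rad and y of post in the frame of plinth_slot between -0.018 and 0.018 m and angle between post's own z axis and vertical below 0.2 rad), for 0.2 s.
At the end, for the whole second after the job is handed in: the stand rests level on the plinth (origin -30 to +50 mm along and 25 mm across from the seat, 6 mm in height, 0.2 rad in yaw), the post between the brass arms within 18 mm of the middle and within 0.2 rad of upright, all at rest and released (all of step 2 and linear speed of stand below 0.03 m/s and velocity of joint carving between -0.15 and 0.15 rad/s and contact force between stand and the fingers below 0.5 N); the robot touches nothing.
It fails at once if the carving flops over to more than 0.25 rad on its hinge (value of joint carving above 0.25 rad or value of joint carving below -0.25 rad).
It fails at once if the post or carving knocks a fork (over 15 N) (contact force between carving and bench_cradle above 15 N or contact force between carving and plinth above 15 N).
It fails at once if the stand is dropped or slammed onto the plinth (faster than 0.3 m/s at the brass fork, or over 45 N) (contact force between stand and plinth above 45 N or (linear speed of stand above 0.3 m/s and horizontal distance between post and plinth_slot below 0.06 m)).
It fails at once if the hammer, the chisel or the jar is moved by over 20 mm (distance of any of mallet, chisel, wax_jar from where it was at the start of the episode above 0.02 m).
It fails at once if the robot touches the carving or its post (over 1 N) (contact force between carving and the fingers above 1 N or contact force between carving and the arm above 1 N).
It also fails if it takes over 70 s, if anything falls off the work surface, if the arm or the gripper's body presses on something with over 40 N, if the wrist force passes 120 N, or if a joint passes its speed limit or range.

## Working session

There is one attempt and no reset: what is moved stays moved. The work goes in short steps, Python scripts to look and compute and a tool call to move; the robot and the scene stay as the last step left them, time stands still between calls to the robot, and variables do not carry over. Pictures are saved under pics/ and viewed, at most 10 in all, crops included, and the job is handed in when it is done.

Besides the shell and the picture viewer there is one more tool, called after "Request:" as name(argument=value, ...), one argument or row to a line, values as JSON. apply_moves: Moves the arm, as the interface text tells. Shifts and turns lie within -1 to 1; 1 stands for 0.06 m of shift or 0.15 rad of turn. Its arguments: {"type":"object","properties":{"rows":{"type":"array"}},"required":["rows"]}

```bash
ls; mkdir -p pics; python3 - <<'E'
from bench import robot, eyes
import cv2,numpy as np
np.set_printoptions(precision=4,suppress=True)
print(robot.tip_reach, robot.state())
for n in("side","top"):
    im=eyes.camera(n); cv2.imwrite(f"pics/{n}0.png",im[:,:,::-1]); p=eyes.camera_params(n); print(n,np.array(p["K"]),np.array(p["pose"]))
E
```

```text
pics
0.014 {'time_s': 0.0, 'joint_positions': array([-1.372 ,  0.2766,  1.5061, -0.    ,  1.3607, -0.121 ]), 'qvel': array([ 0.002 ,  0.0007, -0.001 ,  0.    , -0.0002, -0.0021]), 'effort': array([ -0.001 , -40.4601, -23.7234,   0.07  ,   0.0345,  -0.0001]), 'ee_pos': array([ 0.1806, -0.5453,  0.2186]), 'orientation': array([-0.0009,  0.9872,  0.1592, -0.    ]), 'wrist_force': array([ 0.0548, -0.9108, -0.154 ]), 'torque': array([-0.0148,  0.0136, -0.0117]), 'gripper_force': 0.0, 'gripper_width': 0.09445187148395669}
side [[503.3261   0.     320.2141]
 [  0.     503.3261 247.6392]
 [  0.       0.       1.    ]] [[ 0.7655 -0.4897  0.4174  0.2895]
 [-0.6434 -0.5884  0.4897 -0.4142]
 [ 0.0058 -0.6434 -0.7655  0.8226]
 [ 0.      0.      0.      1.    ]]
top [[560.3783   0.     316.3846]
 [  0.     560.3783 243.523 ]
 [  0.       0.       1.    ]] [[ 0.1224 -0.9679  0.2197  0.3749]
 [-0.9925 -0.1176  0.0348 -0.0272]
 [-0.0078 -0.2223 -0.9749  1.2724]
 [ 0.      0.      0.      1.    ]]
```

View pics/side0.png

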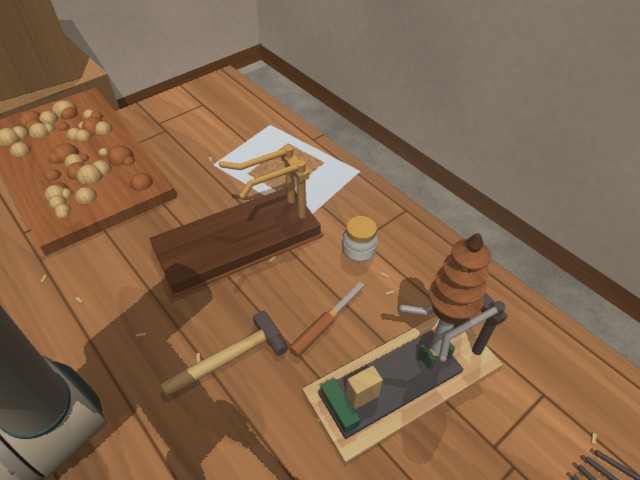

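View pics/top0.png

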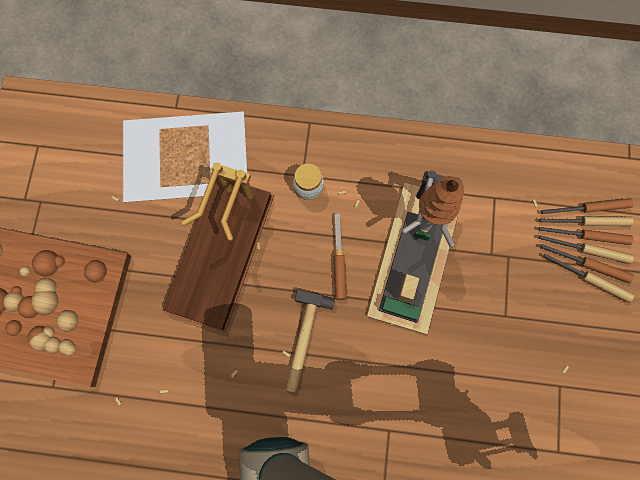

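The side view shows the stand in the bench cradle: grip block near (364,386), pagoda tip near (475,241). The empty plinth is near (235,240). In the top view, the grip block is at (411,287), the pagoda tip at (452,184), and the plinth deck runs from (165,310) to (270,190).

```bash
cat > h.py <<'E'
import numpy as np, cv2
from bench import robot, eyes
np.set_printoptions(precision=4,suppress=True)
P={n:(np.array(eyes.camera_params(n)["K"]),np.array(eyes.camera_params(n)["pose"])) for n in("side","top")}
def ray(n,uv,z):
    K,T=P[n]; d=T[:3,:3]@np.linalg.solve(K,[uv[0],uv[1],1.]); o=T[:3,3]; return o+d*(z-o[2])/d[2]
def proj(n,p):
    K,T=P[n]; q=K@(T[:3,:3].T@(np.asarray(p)-T[:3,3])); return q[:2]/q[2]
E
python3 - <<'E'
from h import *
t=cv2.imread("pics/top0.png"); s=cv2.imread("pics/side0.png")
a=cv2.resize(t[160:340,150:280],None,fx=3,fy=3,interpolation=cv2.INTER_CUBIC)
b=cv2.resize(t[160:340,355:485],None,fx=3,fy=3,interpolation=cv2.INTER_CUBIC)
cv2.imwrite("pics/c1.png",np.hstack([a,b]))
hs=cv2.cvtColor(t,cv2.COLOR_BGR2HSV); h2=cv2.cvtColor(s,cv2.COLOR_BGR2HSV)
for p in [(452,184),(440,200),(411,287),(401,309),(215,270),(420,260),(376,315),(480,260),(425,208)]: print(p,hs[p[1],p[0]])
print("side")
for p in [(475,241),(462,270),(460,300),(368,380),(338,400),(220,250),(390,395),(330,420),(420,280)]: print(p,h2[p[1],p[0]])
E
```

```text
(452, 184) [ 11 162  63]
(440, 200) [ 12 151  71]
(411, 287) [ 23  98 205]
(401, 309) [ 71 101 106]
(215, 270) [ 11 156  95]
(420, 260) [ 0 13 77]
(376, 315) [ 22  89 206]
(480, 260) [ 12 139 149]
(425, 208) [ 11 157  60]
side
(475, 241) [ 11 136  79]
(462, 270) [ 12 147  87]
(460, 300) [ 12 153 122]
(368, 380) [ 20 107 195]
(338, 400) [ 67  92 103]
(220, 250) [ 11 152  94]
(390, 395) [ 5 18 83]
(330, 420) [ 15 111 183]
(420, 280) [ 13 138 133]
```

View pics/c1.png

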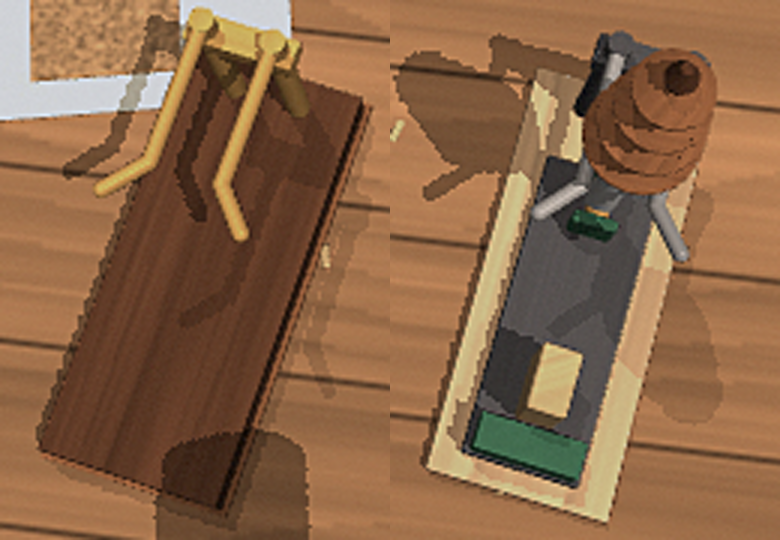

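The crop shows the plinth's brass arms bending at about crop (152,160) and (220,183), and its deck corners at about (38,450) and (218,508). The bench deck corners are at (427,467), (607,522) and (537,70), the grip block top is centred near (558,380), and the carving tip is at (682,75).

```bash
python3 - <<'E'
from h import *
t=cv2.imread("pics/top0.png"); s=cv2.imread("pics/side0.png")
A=lambda x,y:(150+x/3-.33,160+y/3-.33); B=lambda x,y:(355+(x-390)/3-.33,160+y/3-.33)
def pr(l,n,uv,z): r=ray(n,uv,z); print(l,r); return r[:2]
rl=pr("plinth rl",'top',A(38,448),.036); rr=pr("rr",'top',A(217,507),.036); fr=pr("fr",'top',A(357,102),.036)
print(np.linalg.norm(rl-rr),np.linalg.norm(fr-rr),"yaw",np.arctan2(*(fr-rr)[::-1]),np.arctan2(*(rl-rr)[::-1])-np.pi/2)
bl=pr("bend l",'top',A(152,160),.18); br=pr("bend r",'top',A(220,183),.18)
cl=pr("col l",'top',A(200,20),.18); cr=pr("col r",'top',A(270,45),.18)
print(np.linalg.norm(bl-br),np.linalg.norm(bl-cl),np.arctan2(*(cl-bl)[::-1]),np.arctan2(*(cr-br)[::-1]))
print("bench")
rl=pr("rl",'top',B(427,467),.012); rr=pr("rr",'top',B(607,522),.012); fl=pr("fl",'top',B(537,70),.012)
print(np.linalg.norm(rl-rr),np.linalg.norm(fl-rl),"yaw",np.arctan2(*(fl-rl)[::-1]),np.arctan2(*(rl-rr)[::-1])-np.pi/2)
hs=cv2.cvtColor(t,cv2.COLOR_BGR2HSV); h2=cv2.cvtColor(s,cv2.COLOR_BGR2HSV)
def comp(n,h,roi,lo,hi,z):
    m=cv2.inRange(h,lo,hi); k=np.zeros_like(m); x0,y0,x1,y1=roi; k[y0:y1,x0:x1]=m[y0:y1,x0:x1]
    c=max(cv2.findContours(k,cv2.RETR_EXTERNAL,cv2.CHAIN_APPROX_NONE)[0],key=cv2.contourArea)
    w=np.array([ray(n,p,z)[:2] for p in c[:,0]],np.float32); r=cv2.minAreaRect(w*1000); print(n,cv2.contourArea(c),r,w.mean(0)*1000)
comp('top',hs,(395,268,425,302),(18,60,185),(30,140,255),.088)
comp('top',hs,(375,290,425,325),(60,60,75),(85,255,255),.05)
comp('side',h2,(340,360,390,410),(15,60,175),(30,150,255),.088)
comp('side',h2,(315,372,365,440),(60,60,90),(85,255,255),.05)
tp=B(682,73); print(ray('top',tp,.342)); print(ray('side',(475.5,240),.342))
E
```

```text
plinth rl [0.4653 0.3366 0.036 ]
rr [0.4388 0.1987 0.036 ]
fr [0.7576 0.1408 0.036 ]
0.14039746609893347 0.3239848594884137 yaw -0.17949411980413452 -0.18967801101816195
bend l [0.6557 0.2532 0.18  ]
bend r [0.6454 0.2049 0.18  ]
col l [0.7586 0.2371 0.18  ]
col r [0.7464 0.1864 0.18  ]
0.04936409722930684 0.10411962700117096 -0.154719270628572 -0.18115775447207128
bench
rl [ 0.5089 -0.115   0.012 ]
rr [ 0.4847 -0.2514  0.012 ]
fl [ 0.8294 -0.169   0.012 ]
0.13853182981073392 0.3249961810648218 yaw -0.16691707298400188 -0.17548284446740192
top 239.0 ((573.3165283203125, -193.5551300048828), (27.3234920501709, 47.19181442260742), 80.40274047851562) [ 573.6387 -193.9022]
top 396.0 ((529.83740234375, -185.04824829101562), (78.23230743408203, 26.542407989501953), 79.31936645507812) [ 529.7947 -185.1987]
side 448.0 ((570.9752197265625, -194.48043823242188), (27.3443603515625, 46.660030364990234), 79.22724914550781) [ 570.5038 -194.6203]
side 642.0 ((528.4150390625, -186.07498168945312), (77.65428161621094, 26.45688819885254), 79.43275451660156) [ 527.2314 -187.1429]
[ 0.7186 -0.2155  0.342 ]
[ 0.7109 -0.2229  0.342 ]
```

Request:
apply_moves(
  rows=[
    {"xyz":[0.6,0.54,0],"angular":[0,0,-0.3],"claw":1},
    {"xyz":[0.6,0.54,0],"angular":[0,0,-0.3],"claw":1},
    {"xyz":[0.6,0.54,0],"angular":[0,0,-0.3],"claw":1},
    {"xyz":[0.6,0.54,0],"angular":[0,0,-0.3],"claw":1},
    {"xyz":[0.6,0.54,0],"angular":[0,0,-0.3],"claw":1},
  ],
)

```text
time_s: 0.72
ee_pos: [0.3616, -0.3825, 0.2191]
orientation: [-0.0, 0.999, 0.047, -0.0]
wrist_force: [-0.3, -0.3, -0.1]
gripper_width: 0.0941
gripper_force: 0.0
```

Request:
apply_moves(
  rows=[
    {"xyz":[0.6,0.54,0],"angular":[0,0,-0.3],"claw":1},
    {"xyz":[0.6,0.54,0],"angular":[0,0,-0.3],"claw":1},
    {"xyz":[0.6,0.54,0],"angular":[0,0,-0.3],"claw":1},
    {"xyz":[0.6,0.54,0],"angular":[0,0,-0.3],"claw":1},
    {"xyz":[0.6,0.54,0],"angular":[0,0,-0.3],"claw":1},
  ],
)

```text
time_s: 1.35
ee_pos: [0.5416, -0.2206, 0.2191]
orientation: [-0.0, 0.998, -0.066, -0.0]
wrist_force: [0.9, -0.6, 0.2]
gripper_width: 0.0942
gripper_force: 0.0
```

```bash
python3 - <<'E'
from h import *
from scipy.spatial.transform import Rotation as R
s=robot.state(); q=s['orientation']; M=R.from_quat([*q[1:],q[0]]).as_matrix()
print(s['time_s'],s['ee_pos'],M[:,0],M[:,1],M[:,2],"yaw",np.arctan2(M[1,0],M[0,0]),s['joint_positions'])
g=np.array([.572,-.194,.061]); print((g-s['ee_pos'])/.06)
for n in("side","top"):
    im=eyes.camera(n)[:,:,::-1]; cv2.imwrite(f"pics/{n}1.png",im)
t=cv2.imread("pics/top1.png"); s=cv2.imread("pics/side1.png")
a=cv2.resize(t[150:350,350:500],None,fx=2.6,fy=2.6); b=cv2.resize(s[220:420,300:450+60],None,fx=2.6,fy=2.6)
cv2.imwrite("pics/c2.png",np.hstack([a,b])[:, :800])
E
```

```text
1.35 [ 0.5416 -0.2206  0.2191] [ 0.9914 -0.1312 -0.0007] [-0.1312 -0.9914  0.    ] [-0.0007  0.0001 -1.    ] yaw -0.13155906150042862 [-0.5055  0.2913  1.4838 -0.0003  1.3672  1.1969]
[ 0.5069  0.4428 -2.6348]
```

View pics/c2.png

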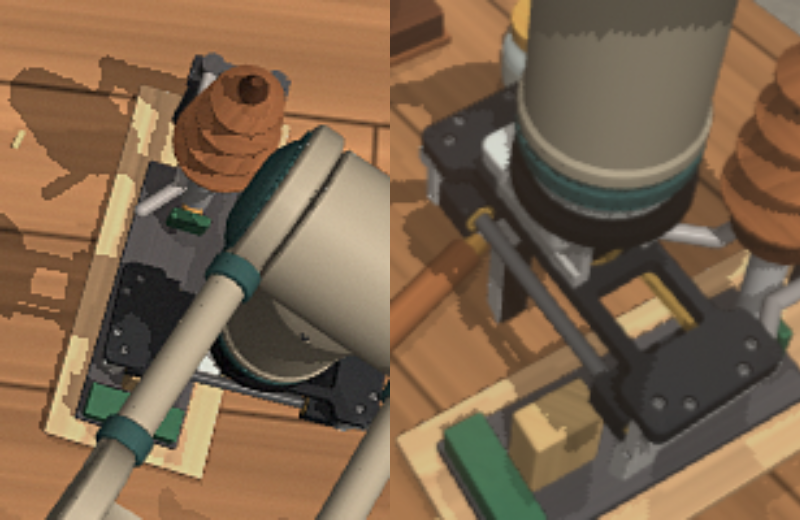

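The carving is still close to upright. Its tip shows in both views, at crop (253,88) in the top view, and the gripper is behind it over the stand. Next I go down over the grip block.

Request:
apply_moves(
  rows=[
    {"xyz":[0.507,0.443,-0.1],"angular":[0,0,-0.33],"claw":1},
    {"xyz":[0,0,-0.7],"angular":[0,0,0],"claw":1},
    {"xyz":[0,0,-0.8],"angular":[0,0,0],"claw":1},
    {"xyz":[0,0,-0.6],"angular":[0,0,0],"claw":1},
    {"xyz":[0,0,-0.43],"angular":[0,0,0],"claw":1},
  ],
)

```text
time_s: 2.08
ee_pos: [0.5694, -0.1954, 0.0595]
orientation: [-0.0, 0.996, -0.09, -0.002]
wrist_force: [0.2, 0.4, 0.0]
gripper_width: 0.0939
gripper_force: 0.0
```

```bash
python3 - <<'E'
from h import *
print(robot.state())
for n in("side","top"):
    im=eyes.camera(n)[:,:,::-1]; cv2.imwrite(f"pics/{n}2.png",im)
    u,v=proj(n,[.7215,-.219,.331]).astype(int); print(n,u,v)
    g=im[:,:,2].astype(int); print(g[v-14:v+16:2,u-16:u+17:2])
E
```

```text
{'time_s': 2.075, 'joint_positions': array([-0.4458,  0.4436,  1.6714, -0.0007,  1.0298,  1.305 ]), 'qvel': array([-0.0012,  0.1964,  0.226 ,  0.0025, -0.4506,  0.0013]), 'effort': array([  0.084 , -46.6888, -19.665 ,   0.0285,   0.3553,  -0.0006]), 'ee_pos': array([ 0.5694, -0.1954,  0.0595]), 'orientation': array([-0.0003,  0.996 , -0.0897, -0.0016]), 'wrist_force': array([0.214 , 0.4358, 0.0379]), 'torque': array([ 0.0222, -0.0091, -0.0109]), 'gripper_force': 0.0, 'gripper_width': 0.09393509482278078}
side 476 239
[[130 130 127  91  89 105 138 135 136 134 131 132 129 128 125 126 129]
 [127 100  57  83  89  88 132 134 135 137 133 135 133 132 130 127 129]
 [ 89  60  67  77  84  82  96 133 136 140 138 140 136 135 132 134 133]
 [ 59  67  74  81  85  84  85 133 136 138 138 138 140 140 138 134 133]
 [ 65  72  79  84  86  86  77 112 136 139 134 137 140 140 138 135 134]
 [ 71  77  82  85  88  87  81 100 134 138 137 139 140 138 139 135 132]
 [ 71  80  83  86  87  87  83 112 124 136 138 138 138 137 138 137 138]
 [ 52  61  78  88  88  79 106 134 125 125 136 138 136 136 134 132 130]
 [ 54  57
[... 866 characters left out ...]
 42  97  94  56 166 152 146  81  89  87 133 169 164 168 167]
 [ 64  41  44  55  65  74  92 153 149 114  90  89  82 182 174 172 173]
 [ 67  52  50  61  74  77 101 163 152 152  74  88  88 177 174 173 173]
 [ 98  48  57  69  72  71 162 165 153 155 178  69 118 182 179 179 178]
 [ 89  80  13  45 124 166 154 165 159 156 172  69 168 183 182 182 182]
 [155 130 139 157 161 159 171 161 162 159  97  30 198 187 185 185 188]
 [142 142 146 149 155 155 172 161 163 170  80 157 201 203 201 199 195]
 [142 153 165 148 141 153 163 164 159 151 137 117  97  78  84 102 118]
 [146 158 160 158 164 171 161 167 143 136 142 200 198 200 203 196 180]
 [159 159 158 154 166 159 139 154 150 161 215 215 214 182 185 185 185]]
```

Request:
apply_moves(
  rows=[
    {"xyz":[0.02,0.02,0],"angular":[0,0,0],"claw":0},
    {"xyz":[0,0,0],"angular":[0,0,0],"claw":0},
    {"xyz":[0,0,0],"angular":[0,0,0],"claw":0},
    {"xyz":[0,0,0],"angular":[0,0,0],"claw":0},
    {"xyz":[0,0,0],"angular":[0,0,0],"claw":0},
  ],
)

```text
time_s: 2.8
ee_pos: [0.5725, -0.1941, 0.062]
orientation: [0.0, 0.996, -0.09, 0.0]
wrist_force: [-0.6, -1.0, -0.3]
gripper_width: 0.0468
gripper_force: 0.0
```

```bash
cat > m.py <<'E'
from h import *
from scipy.spatial.transform import Rotation as R
import json,os
L=.283
def rot(s): q=s['orientation']; return R.from_quat([*q[1:],q[0]]).as_matrix()
def look(save=None, th0=0., ref=None):
    """lean angles (abs) from both views; th0 = expected lean"""
    out={}
    for n in("top","side"):
        s=robot.state(); t=s['time_s']; M=rot(s); ex=M[:,0]; ex=ex/np.linalg.norm(ex); eyh=np.array([-ex[1],ex[0],0])/np.hypot(*ex[:2])
        M0=np.array(ref['M']) if ref else M; S=M@M0.T  # turn since grasp
        e0=np.array(ref['ex']) if ref else np.array([ex[0],ex[1],0])
        dz=(.047-ref['z']) if ref else .047-s['ee_pos'][2]
        hinge=s['ee_pos']+S@(.150*e0+np.array([0,0,dz]))
        phi=R.from_matrix(S).as_rotvec()@e0
        im=eyes.camera(n)[:,:,::-1]
        if save: cv2.imwrite(f"pics/{n}{save}.png",im)
        hs=cv2.cvtColor(im,cv2.COLOR_BGR2HSV); m=cv2.inRange(hs,(4,85,25),(19,255,97))
        p=proj(n,hinge-eyh*L*np.sin(th0)+[0,0,L*np.cos(th0)])
        k=cv2.circle(np.zeros_like(m),tuple(int(round(v)) for v in p),26,255,-1)
        m=cv2.morphologyEx(m&k,cv2.MORPH_OPEN,np.ones((3,3),np.uint8))
        N,lab,st,ce=cv2.connectedComponentsWithStats(m)
        c=[(np.hypot(*(ce[i]-p)),i) for i in range(1,N) if st[i,4]>60]
        res=None
        if c:
            i=min(c)[1]; th=th0
            for _ in range(3): th=-np.arcsin(np.clip(((ray(n,ce[i],hinge[2]+L*np.cos(th))-hinge)@eyh)/L,-.5,.5))
            fwd=(ray(n,ce[i],hinge[2]+L)-hinge)@ex
            res=(round(float(th),4),int(st[i,4]),round(float(fwd),4))
        out[n]=(t,round(float(phi),4),res)
    out['hinge']=hinge; out['tip_pred']=p
    return out
E
python3 - <<'E'
from m import *
s=robot.state(); print(s['ee_pos'],s['orientation'],s['wrist_force'],s['torque'],s['gripper_width'],s['gripper_force'],s['time_s'])
M=rot(s); e=M[:,0]*[1,1,0]; e/=np.linalg.norm(e); json.dump(dict(M=M.tolist(),ex=e.tolist(),z=float(s['ee_pos'][2])),open('ref.json','w'))
print(e, look(3,th0=-.06,ref=json.load(open('ref.json'))))
a=cv2.imread('pics/side3.png')[200:440,330:530]; b=cv2.imread('pics/top3.png')[150:350,350:500]
cv2.imwrite('pics/c3.png',np.hstack([cv2.resize(a,(400,480)),cv2.resize(b,(360,480))]))
E
```

```text
[ 0.5725 -0.1941  0.062 ] [ 0.0002  0.996  -0.0897  0.0002] [-0.5804 -1.0178 -0.3121] [ 0.0445 -0.0094 -0.0139] 0.04681272525543867 0.0 2.8
[ 0.9839 -0.1787  0.    ] {'top': (2.8, 0.0, (-0.0793, 104, -0.0024)), 'side': (2.85, 0.0001, (-0.064, 248, -0.0049)), 'hinge': array([ 0.72  , -0.2209,  0.0468]), 'tip_pred': array([467.698 , 233.6224])}
```

View pics/c3.png

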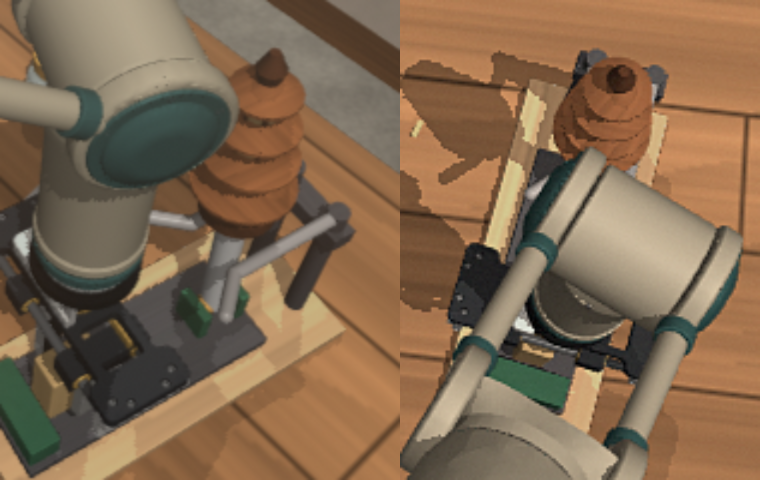

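The gripper is around the block but still closing. The carving leans towards +y, about -0.07 rad, with the tip at crop (270,65) in the side view and (622,78) in the top view. The wrist housing clears the pagoda.

Request:
apply_moves(
  rows=[
    {"xyz":[0,0,0],"angular":[0,0,0],"claw":0},
    {"xyz":[0,0,0],"angular":[0,0,0],"claw":0},
    {"xyz":[0,0,0],"angular":[0,0,0],"claw":0},
    {"xyz":[0,0,0],"angular":[0,0,0],"claw":0},
    {"xyz":[0,0,0],"angular":[0,0,0],"claw":0},
  ],
)

```text
time_s: 3.52
ee_pos: [0.5723, -0.1943, 0.0617]
orientation: [0.0, 0.996, -0.09, -0.0]
wrist_force: [-0.3, -0.4, 0.3]
gripper_width: 0.0298
gripper_force: 30.0
```

```bash
python3 - <<'E'
s=open('m.py').read()
s=s.replace("out[n]=(t,round(float(phi),4),res)","out[n]=(t,round(float(phi),4),res)\n        if c:\n            K,T=P[n]; d=T[:3,:3]@np.linalg.solve(K,[*ce[i],1.]); d/=np.linalg.norm(d); Q=np.eye(3)-np.outer(d,d); out.setdefault('Q',[]).append((Q,Q@(T[:3,3]-hinge)))")
s=s.replace("    out['hinge']=hinge; out['tip_pred']=p\n","""    q=out.pop('Q',[]); out['hinge']=hinge; out['phi']=float(phi); out['t']=t-.025; out['th']=None
    if len(q)==2:
        x=np.linalg.solve(q[0][0]+q[1][0],q[0][1]+q[1][1]); out['tip']=np.array([x@ex,x@eyh,x[2]]); out['th']=float(-np.arctan2(x@eyh,x[2]))
""")
open('m.py','w').write(s)
E
python3 - <<'E'
from m import *
s=robot.state(); print(s['ee_pos'],s['orientation'],s['wrist_force'],s['torque'],s['gripper_width'],s['gripper_force'],s['time_s'])
M=rot(s); e=M[:,0]*[1,1,0]; e/=np.linalg.norm(e); json.dump(dict(M=M.tolist(),ex=e.tolist(),z=float(s['ee_pos'][2])),open('ref.json','w'))
print(e, look(4,th0=-.07,ref=json.load(open('ref.json'))))
E
```

```text
[ 0.5723 -0.1943  0.0617] [ 0.0001  0.996  -0.0898 -0.0001] [-0.3276 -0.4496  0.3033] [-0.1057  0.1334 -0.2018] 0.029796606472099585 29.996284246444702 3.525
[ 0.9839 -0.1789 -0.    ] {'top': (3.525, 0.0, (-0.0783, 103, -0.002)), 'side': (3.575, -0.0, (-0.0639, 251, -0.0051)), 'hinge': array([ 0.7199, -0.2211,  0.047 ]), 'phi': -2.0428795067381054e-05, 't': 3.5500000000000003, 'th': -0.07795893357432382, 'tip': array([0.0004, 0.0216, 0.2763])}
```

Request:
apply_moves(
  rows=[
    {"xyz":[0,0,0.05],"angular":[0,0,0],"claw":0},
    {"xyz":[0,0,0.1],"angular":[0,0,0],"claw":0},
    {"xyz":[0,0,0.1],"angular":[0,0,0],"claw":0},
    {"xyz":[0,0,0.05],"angular":[0,0,0],"claw":0},
    {"xyz":[0,0,0],"angular":[0,0,0],"claw":0},
  ],
)

```text
time_s: 4.25
ee_pos: [0.5726, -0.1941, 0.08]
orientation: [0.0, 0.996, -0.09, 0.0]
wrist_force: [0.1, -0.8, -6.0]
gripper_width: 0.0297
gripper_force: 30.0
```

```bash
cat > plan.py <<'E'
from m import *
from scipy.optimize import least_squares
I,k,c,ml,DT=.0073,.33,.03,.0366,.025
EX=np.array([.9839,-.1789,0]); EY=np.array([.1789,.9839,0])
def sim(x0,mu,b,phi,y):
    """phi,y sampled every DT -> th trajectory (semi-implicit)"""
    th,w=x0; o=[th]
    dp=np.gradient(phi,DT); a=np.gradient(np.gradient(y+.014*phi,DT),DT)
    for i in range(len(phi)-1):
        for _ in range(5):
            w+=DT/5*(mu*th-k*(th-phi[i]-b)-c*(w-dp[i])+ml*a[i])/I; th+=DT/5*w
        o.append(th)
    return np.array(o),w
def hist():
    return json.load(open('hist.json')) if os.path.exists('hist.json') else []
def traj(H,rows,ph0,cam=4):
    """phi,y knots: rows = list of (dphi rad, dy m) ; then camera hold"""
    ph=[ph0]; y=[0.]
    for dp,dy in rows:
        for j in range(5): ph.append(ph[-1]+dp/5); y.append(y[-1]+dy/5)
    for _ in range(cam): ph.append(ph[-1]); y.append(y[-1])
    return ph,y
def fit(H,prior):
    """H: list of dict(th,phi,rows); rows = those executed BEFORE th was seen"""
    ph=[H[0]['phi']]; y=[0.]; idx=[0]
    for h in H[1:]:
        p,yy=traj(0,h['rows'],ph[-1]); ph+=p[1:]; y+=[y[-1]+v for v in yy[1:]]; idx.append(len(ph)-1)
    ph=np.array(ph); y=np.array(y); th=np.array([h['th'] for h in H])
    # lag 1 step (0.025 s)
    phl=np.r_[ph[:1],ph[:-1]]; yl=np.r_[y[:1],y[:-1]]
    f=lambda q: np.r_[(sim(q[:2],q[2],q[3],phl,yl)[0][idx]-th)/.004,(q[2]-.362)/.015,(q[3]-prior)/.006,(q[1])/.15]
    r=least_squares(f,[th[0],0,.362,prior]); q=r.x; o,w=sim(q[:2],q[2],q[3],phl,yl)
    return q,o[-1],w,ph[-1],o[idx]-th
def mpc(th,w,ph,mu,b,ymoves,ref=0.,ncall=3,wu=.15):
    """ymoves: lateral dy (m) per row for the next rows (padded by 0). returns first 5 dphi"""
    n=5*ncall; ym=list(ymoves)+[0]*n; 
    def run(u):
        P,Y=[ph],[0.]
        for q in range(ncall):
            p,y=traj(0,[(u[5*q+j],ym[5*q+j]) for j in range(5)],P[-1]); P+=p[1:]; Y+=[Y[-1]+v for v in y[1:]]
        P=np.array(P);Y=np.array(Y); return sim((th,w),mu,b,np.r_[P[:1],P[:-1]],np.r_[Y[:1],Y[:-1]])[0],P
    base,_=run(np.zeros(n)); A=np.array([run(e*.01)[0]-base for e in np.eye(n)]).T/.01
    W=np.ones(len(base)); W[-8:]=3
    u=np.linalg.lstsq(np.vstack([A*W[:,None],np.eye(n)*wu*3]),np.r_[(ref-base)*W,np.zeros(n)],rcond=None)[0]
    o,P=run(u); return u[:5],o[::5][:18],P
def rows_out(u,y,fwd,dz):
    """print rows in interface units: roll u about EX, lateral y, forward fwd, up dz per row"""
    for j in range(5):
        v=(EX*fwd[j]+EY*y[j]+np.array([0,0,dz[j]]))/.06; r=EX*u[j]/.15
        print([round(float(q),3) for q in v],[round(float(q),3) for q in r])
E
python3 - <<'E'
from plan import *
s=robot.state(); print(s['ee_pos'],s['orientation'],s['torque'],s['wrist_force'],s['gripper_width'],s['time_s'])
ref=json.load(open('ref.json')); o=look(5,th0=-.078,ref=ref); print(o)
json.dump([dict(th=o['th'],phi=o['phi'])],open('hist.json','w'))
S=rot(s)@np.array(ref['M']).T; print(R.from_matrix(S).as_rotvec())
u,tr,P=mpc(o['th'],0,o['phi'],.362,0,[0]*5); print(u,tr); rows_out(u,[0]*5,[0]*5,[0]*5)
E
```

```text
[ 0.5726 -0.1941  0.08  ] [ 0.0001  0.996  -0.0897  0.0003] [0.0901 0.386  0.0115] [ 0.1149 -0.7742 -6.0351] 0.02971078183788898 4.25
{'top': (4.25, 0.0001, (-0.0694, 98, -0.001)), 'side': (4.3, 0.0002, (-0.0621, 259, -0.005)), 'hinge': array([ 0.7199, -0.2208,  0.0652]), 'phi': 0.00022113578266608896, 't': 4.2749999999999995, 'th': -0.07050883980993249, 'tip': array([-0.0003,  0.0197,  0.2785])}
[-0.     -0.0006  0.0003]
[ 0.0958 -0.1079 -0.0132  0.02    0.0071] [-0.0705 -0.0518 -0.0049  0.0059  0.0017 -0.0007 -0.0005  0.      0.0001
  0.     -0.     -0.     -0.      0.      0.     -0.     -0.      0.    ]
[0.0, 0.0, 0.0] [0.628, -0.114, 0.0]
[0.0, 0.0, 0.0] [-0.708, 0.129, -0.0]
[0.0, 0.0, 0.0] [-0.086, 0.016, -0.0]
[0.0, 0.0, 0.0] [0.131, -0.024, 0.0]
[0.0, 0.0, 0.0] [0.047, -0.008, 0.0]
```

```bash
python3 - <<'E'
from plan import *
for wu in(.4,.8):
    u,tr,P=mpc(-.0705,0,.0002,.362,0,[0]*5,wu=wu); print(u,tr); rows_out(u,[0]*5,[0]*5,[0]*5)
E
```

```text
[ 0.0581 -0.0338 -0.0292 -0.0062  0.0065] [-0.0705 -0.06   -0.0271 -0.0036  0.0043  0.0039  0.0018 -0.0003 -0.0008
 -0.0004 -0.0001  0.0001  0.0001  0.     -0.     -0.     -0.      0.    ]
[0.0, 0.0, 0.0] [0.381, -0.069, 0.0]
[0.0, 0.0, 0.0] [-0.222, 0.04, -0.0]
[0.0, 0.0, 0.0] [-0.191, 0.035, -0.0]
[0.0, 0.0, 0.0] [-0.041, 0.007, -0.0]
[0.0, 0.0, 0.0] [0.042, -0.008, 0.0]
[ 0.038  -0.0086 -0.0182 -0.0125 -0.0045] [-0.0705 -0.0644 -0.0418 -0.0184 -0.003   0.0037  0.0044  0.0027  0.0009
 -0.0002 -0.0005 -0.0004 -0.0002 -0.      0.      0.0001  0.     -0.    ]
[0.0, 0.0, 0.0] [0.249, -0.045, 0.0]
[0.0, 0.0, 0.0] [-0.057, 0.01, -0.0]
[0.0, 0.0, 0.0] [-0.119, 0.022, -0.0]
[0.0, 0.0, 0.0] [-0.082, 0.015, -0.0]
[0.0, 0.0, 0.0] [-0.029, 0.005, -0.0]
```

Request:
apply_moves(
  rows=[
    {"xyz":[0,0,0],"angular":[0.249,-0.045,0],"claw":0},
    {"xyz":[0,0,0],"angular":[-0.057,0.01,0],"claw":0},
    {"xyz":[0,0,0],"angular":[-0.119,0.022,0],"claw":0},
    {"xyz":[0,0,0],"angular":[-0.082,0.015,0],"claw":0},
    {"xyz":[0,0,0],"angular":[-0.029,0.005,0],"claw":0},
  ],
)

```text
time_s: 4.97
ee_pos: [0.5724, -0.1935, 0.0797]
orientation: [0.003, 0.996, -0.089, -0.0]
wrist_force: [0.6, 0.8, -6.5]
gripper_width: 0.0297
gripper_force: 30.0
```

```bash
cat > step.py <<'E'
from plan import *
def step(done_roll,done_y,y,fwd,dz,ref=0.,wu=.8,save=None,window=9,thexp=0.):
    """done_roll: x roll numbers sent (interface units along EX, x component), done_y: lateral m per row; y,fwd,dz: next 5 rows (m)"""
    H=hist(); rf=json.load(open('ref.json')); s=robot.state()
    th0=thexp
    o=look(save,th0=th0,ref=rf)
    if o['th'] is None: o=look(save,th0=H[-1]['th'],ref=rf)
    print('t',o['t'],'th',o['th'],'phi',round(o['phi'],4),o['top'][2],o['side'][2],'tip',o['tip'],'ee',s['ee_pos'],'rv',R.from_matrix(rot(s)@np.array(rf['M']).T).as_rotvec(),'Fz',s['wrist_force'][2])
    H.append(dict(th=o['th'],phi=o['phi'],rows=[(a*.15/EX[0],b) for a,b in zip(done_roll,done_y)]))
    json.dump(H,open('hist.json','w'))
    q,th,w,ph,res=fit(H[-window:],0. if len(H)<4 else H[-2].get('b',0.))
    H[-1]['b']=q[3]; json.dump(H,open('hist.json','w'))
    print('mu',q[2],'b',q[3],'th',th,'w',w,'ph model',ph,'res',res)
    y=list(y)
    u,tr,P=mpc(th,w,o['phi'],q[2],q[3],y,ref=ref,wu=wu); print(tr); 
    rows_out(u,y[:5],fwd,dz)
E
python3 - <<'E'
from step import *
step([.249,-.057,-.119,-.082,-.029],[0]*5,[0]*5,[0]*5,[0]*5)
E
```

```text
t 5.0 th 0.038165408544791765 phi -0.0059 (0.0347, 96, -0.0015) (0.0485, 267, -0.0048) tip [ 0.0008 -0.0106  0.2766] ee [ 0.5724 -0.1935  0.0797] rv [-0.0059  0.0011  0.001 ] Fz -6.514487598050348
mu 0.36100852523279103 b 0.0020719912568685005 th 0.038020344951871954 w 0.04531170171364468 ph model -0.005572135891284518 res [ 0.0002 -0.0001]
[ 0.038   0.0377  0.0252  0.0112  0.0017 -0.0023 -0.0027 -0.0017 -0.0006
  0.0001  0.0003  0.0003  0.0002  0.     -0.     -0.     -0.      0.    ]
[0.0, 0.0, 0.0] [-0.14, 0.025, -0.0]
[0.0, 0.0, 0.0] [0.041, -0.007, 0.0]
[0.0, 0.0, 0.0] [0.076, -0.014, 0.0]
[0.0, 0.0, 0.0] [0.052, -0.009, 0.0]
[0.0, 0.0, 0.0] [0.019, -0.003, 0.0]
```

Request:
apply_moves(
  rows=[
    {"xyz":[0,0,0],"angular":[-0.14,0.025,0],"claw":0},
    {"xyz":[0,0,0],"angular":[0.04,-0.007,0],"claw":0},
    {"xyz":[0,0,0],"angular":[0.076,-0.014,0],"claw":0},
    {"xyz":[0,0,0],"angular":[0.052,-0.009,0],"claw":0},
    {"xyz":[0,0,0],"angular":[0.02,-0.003,0],"claw":0},
  ],
)

```text
time_s: 5.7
ee_pos: [0.5723, -0.1945, 0.0797]
orientation: [-0.001, 0.996, -0.09, 0.0]
wrist_force: [0.3, 0.8, -6.8]
gripper_width: 0.0299
gripper_force: 30.0
```

```bash
python3 - <<'E'
from step import *
step([-.14,.04,.076,.052,.02],[0]*5,[0]*5,[0]*5,[0]*5)
E
```

```text
t 5.725 th -0.011781602013442886 phi 0.0019 (-0.0125, 92, -0.0013) (-0.0028, 271, -0.0047) tip [-0.0001  0.0033  0.2783] ee [ 0.5723 -0.1945  0.0797] rv [ 0.0019 -0.0003 -0.0003] Fz -6.78230752225314
mu 0.36001149850042174 b 0.0008818746466580341 th -0.011685537994708926 w -0.012988887901338914 ph model 0.0017456809600215084 res [ 0.0003 -0.0004  0.0001]
[-0.0117 -0.0113 -0.0073 -0.0031 -0.0003  0.0008  0.0008  0.0005  0.0001
 -0.     -0.0001 -0.0001 -0.     -0.      0.      0.      0.     -0.    ]
[0.0, 0.0, 0.0] [0.034, -0.006, 0.0]
[0.0, 0.0, 0.0] [-0.016, 0.003, -0.0]
[0.0, 0.0, 0.0] [-0.024, 0.004, -0.0]
[0.0, 0.0, 0.0] [-0.015, 0.003, -0.0]
[0.0, 0.0, 0.0] [-0.005, 0.001, -0.0]
```

Request:
apply_moves(
  rows=[
    {"xyz":[-0.131,0.024,0],"angular":[0.026,-0.005,0],"claw":0},
    {"xyz":[-0.23,0.042,0],"angular":[-0.014,0.003,0],"claw":0},
    {"xyz":[-0.295,0.054,0],"angular":[-0.02,0.004,0],"claw":0},
    {"xyz":[-0.295,0.054,0],"angular":[-0.012,0.002,0],"claw":0},
    {"xyz":[-0.262,0.048,0],"angular":[-0.005,0.001,0],"claw":0},
  ],
)

```text
time_s: 6.42
ee_pos: [0.4978, -0.1802, 0.0798]
orientation: [0.001, 0.996, -0.09, -0.001]
wrist_force: [-0.6, -0.2, -5.7]
gripper_width: 0.0298
gripper_force: 30.0
```

```bash
python3 - <<'E'
from step import *
step([.026,-.014,-.02,-.012,-.005],[0]*5,[0]*5,[-.012,-.01,-.01,-.008,-.006],[.002,.006,.008,.01,.01])
E
```

```text
t 6.449999999999999 th -0.011328121305739207 phi -0.0014 (-0.0145, 103, -0.0011) (0.0011, 262, -0.0034) tip [0.0001 0.0031 0.277 ] ee [ 0.4978 -0.1802  0.0798] rv [-0.0018  0.0012  0.0002] Fz -5.725397149687226
mu 0.3635119044958405 b 0.00043002505994242744 th -0.010954273586169622 w -0.018095226147077127 ph model -0.0020656819833670473 res [ 0.0004  0.0002 -0.0009  0.0004]
[-0.011  -0.0116 -0.0081 -0.0039 -0.0008  0.0006  0.0008  0.0005  0.0002
 -0.     -0.0001 -0.0001 -0.     -0.      0.      0.      0.     -0.    ]
[-0.197, 0.036, 0.033] [0.055, -0.01, 0.0]
[-0.164, 0.03, 0.1] [-0.008, 0.001, -0.0]
[-0.164, 0.03, 0.133] [-0.023, 0.004, -0.0]
[-0.131, 0.024, 0.167] [-0.017, 0.003, -0.0]
[-0.098, 0.018, 0.167] [-0.007, 0.001, -0.0]
```

Request:
apply_moves(
  rows=[
    {"xyz":[-0.197,0.036,0.033],"angular":[0.055,-0.01,0],"claw":0},
    {"xyz":[-0.164,0.03,0.1],"angular":[-0.008,0.001,0],"claw":0},
    {"xyz":[-0.164,0.03,0.133],"angular":[-0.023,0.004,0],"claw":0},
    {"xyz":[-0.131,0.024,0.167],"angular":[-0.017,0.003,0],"claw":0},
    {"xyz":[-0.098,0.018,0.167],"angular":[-0.007,0.001,0],"claw":0},
  ],
)

```text
time_s: 7.15
ee_pos: [0.4541, -0.1724, 0.1167]
orientation: [0.001, 0.996, -0.09, 0.0]
wrist_force: [0.2, 0.1, -5.9]
gripper_width: 0.0301
gripper_force: 30.0
```

```bash
python3 - <<'E'
from step import *
step([.055,-.008,-.023,-.017,-.007],[0]*5,[.001,.002,.003,.004,.005]+[.006]*10,[-.006,-.005,-.005,-.004,-.004],[.006,.006,.004,.002,0])
E
```

```text
t 7.175 th -0.012410071981604334 phi -0.003 (-0.0146, 112, -0.0014) (-0.0008, 302, -0.0031) tip [0.0003 0.0034 0.2777] ee [ 0.4541 -0.1724  0.1167] rv [-0.0025 -0.0003  0.0003] Fz -5.918758313013258
mu 0.3674331055223422 b 0.00014299335253416154 th -0.01165403695007308 w -0.020612999842733352 ph model -0.002065681983367047 res [ 0.0004  0.0007 -0.0002 -0.0017  0.0008]
[-0.0117 -0.0104 -0.0064 -0.0021  0.0018  0.0057 -0.0074 -0.0019  0.0013
  0.0025  0.004   0.0053 -0.0099 -0.003  -0.0008 -0.0007  0.0005  0.0013]
[-0.095, 0.034, 0.1] [0.02, -0.004, 0.0]
[-0.076, 0.048, 0.1] [-0.014, 0.002, -0.0]
[-0.073, 0.064, 0.067] [-0.013, 0.002, -0.0]
[-0.054, 0.078, 0.033] [-0.003, 0.001, -0.0]
[-0.051, 0.094, 0.0] [0.001, -0.0, 0.0]
```

```bash
python3 - <<'E'
from plan import *
y=[.003,.008,.01,.008,.003]
u,tr,P=mpc(-.0117,-.0206,-.003,.367,.0002,y+[.004,.01,.012,.01,.004]*2,wu=.6); print(tr,P[::5]); rows_out(u,y,[-.006,-.005,-.005,-.004,-.004],[.006,.006,.004,.002,0])
E
```

```text
[-0.0117 -0.0066  0.0025  0.0115  0.0138  0.0028 -0.0143 -0.0152 -0.0011
  0.0122  0.0164  0.0028 -0.015  -0.0143 -0.0024  0.0057  0.0061 -0.0013] [-0.003  -0.0195 -0.018  -0.0052  0.0059  0.0044  0.0016 -0.0101 -0.0104
 -0.0005  0.0079  0.007   0.0002 -0.0123 -0.0119  0.0015  0.0185  0.0271]
[-0.089, 0.067, 0.1] [-0.108, 0.02, -0.0]
[-0.058, 0.146, 0.1] [0.01, -0.002, 0.0]
[-0.052, 0.179, 0.067] [0.084, -0.015, 0.0]
[-0.042, 0.143, 0.033] [0.073, -0.013, 0.0]
[-0.057, 0.061, 0.0] [-0.01, 0.002, -0.0]
```

Request:
apply_moves(
  rows=[
    {"xyz":[-0.089,0.067,0.1],"angular":[-0.108,0.02,0],"claw":0},
    {"xyz":[-0.058,0.146,0.1],"angular":[0.01,-0.002,0],"claw":0},
    {"xyz":[-0.052,0.179,0.067],"angular":[0.084,-0.015,0],"claw":0},
    {"xyz":[-0.042,0.143,0.033],"angular":[0.073,-0.013,0],"claw":0},
    {"xyz":[-0.057,0.061,0],"angular":[-0.01,0.002,0],"claw":0},
  ],
)

```text
time_s: 7.88
ee_pos: [0.4364, -0.1363, 0.1338]
orientation: [-0.003, 0.996, -0.09, 0.0]
wrist_force: [-0.6, -0.2, -5.3]
gripper_width: 0.0296
gripper_force: 30.0
```

```bash
python3 - <<'E'
from step import *
y=[.004,.01,.012,.01,.004]
step([-.108,.01,.084,.073,-.01],[.003,.008,.01,.008,.003],y*3,[-.003]*5,[0]*5,wu=.6)
E
```

```text
t 7.8999999999999995 th -0.008987062404186728 phi 0.0058 (-0.0095, 135, 0.0001) (-0.0003, 301, -0.0026) tip [0.0001 0.0025 0.2795] ee [ 0.4364 -0.1363  0.1338] rv [ 0.0053 -0.0012  0.0004] Fz -5.347201181783711
mu 0.36647286243988136 b 0.0002587020607353591 th -0.00977256348810772 w -0.13655433976813783 ph model 0.005404589385674519 res [ 0.0004  0.0002 -0.0007 -0.0015  0.0025 -0.0008]
[-0.0098 -0.0102  0.0008  0.0119  0.0158  0.0045 -0.0147 -0.0162 -0.0016
  0.0121  0.0166  0.0029 -0.0149 -0.0143 -0.0024  0.0056  0.0061 -0.0013]
[-0.037, 0.075, 0.0] [-0.139, 0.025, -0.0]
[-0.019, 0.173, 0.0] [-0.012, 0.002, -0.0]
[-0.013, 0.206, 0.0] [0.081, -0.015, 0.0]
[-0.019, 0.173, 0.0] [0.083, -0.015, 0.0]
[-0.037, 0.075, 0.0] [0.0, -0.0, 0.0]
```

Request:
apply_moves(
  rows=[
    {"xyz":[-0.037,0.075,0],"angular":[-0.139,0.025,0],"claw":0},
    {"xyz":[-0.019,0.173,0],"angular":[-0.012,0.002,0],"claw":0},
    {"xyz":[-0.013,0.206,0],"angular":[0.081,-0.015,0],"claw":0},
    {"xyz":[-0.019,0.173,0],"angular":[0.083,-0.015,0],"claw":0},
    {"xyz":[-0.037,0.075,0],"angular":[0,0,0],"claw":0},
  ],
)

```text
time_s: 8.6
ee_pos: [0.4288, -0.0941, 0.1337]
orientation: [-0.004, 0.996, -0.09, 0.0]
wrist_force: [0.0, -0.7, -6.6]
gripper_width: 0.0298
gripper_force: 30.0
```

```bash
python3 - <<'E'
from step import *
y=[.004,.01,.012,.01,.004]
step([-.139,-.012,.081,.083,0],y,y*3,[-.002]*5,[0]*5,wu=.6)
E
```

```text
t 8.625 th -0.04079652761096945 phi 0.0079 (-0.0401, 181, 0.0012) (-0.0232, 283, -0.0024) tip [0.0017 0.0113 0.2771] ee [ 0.4288 -0.0941  0.1337] rv [ 0.0075 -0.0013  0.0005] Fz -6.5897789568621805
mu 0.3699341607931873 b 4.685732953718823e-05 th -0.038591351636899626 w -0.20035710552072 ph model 0.007386498116236561 res [ 0.0004  0.0009  0.0011 -0.0006  0.0014 -0.0054  0.0022]
[-0.0386 -0.0406 -0.0181  0.0051  0.016   0.0069 -0.0127 -0.0154 -0.0017
  0.0118  0.0163  0.0029 -0.0148 -0.0143 -0.0024  0.0056  0.006  -0.0012]
[-0.021, 0.072, 0.0] [0.02, -0.004, 0.0]
[-0.003, 0.17, 0.0] [-0.07, 0.013, -0.0]
[0.003, 0.203, 0.0] [-0.003, 0.001, -0.0]
[-0.003, 0.17, 0.0] [0.038, -0.007, 0.0]
[-0.021, 0.072, 0.0] [-0.005, 0.001, -0.0]
```

Request:
apply_moves(
  rows=[
    {"xyz":[-0.021,0.072,0],"angular":[0.02,-0.004,0],"claw":0},
    {"xyz":[-0.003,0.17,0],"angular":[-0.07,0.013,0],"claw":0},
    {"xyz":[0.003,0.203,0],"angular":[-0.003,0.001,0],"claw":0},
    {"xyz":[-0.003,0.17,0],"angular":[0.038,-0.007,0],"claw":0},
    {"xyz":[-0.021,0.072,0],"angular":[-0.005,0.001,0],"claw":0},
  ],
)

```text
time_s: 9.32
ee_pos: [0.4262, -0.0526, 0.1337]
orientation: [-0.002, 0.996, -0.089, 0.0]
wrist_force: [-0.5, 0.5, -7.0]
gripper_width: 0.0298
gripper_force: 30.0
```

```bash
python3 - <<'E'
from step import *
y=[.004,.01,.012,.01,.004]
step([.02,-.07,-.003,.038,-.005],y,y*3,[-.002]*5,[0]*5,wu=.6,save=8)
a=cv2.imread('pics/side8.png')[100:460,250:610]; b=cv2.imread('pics/top8.png')[100:460,200:560]
cv2.imwrite('pics/c8.png',np.hstack([a,b]))
E
```

```text
t 9.35 th -0.03212340725018177 phi 0.0047 (-0.0309, 178, 0.001) (-0.0121, 256, -0.0023) tip [0.0016 0.0089 0.2769] ee [ 0.4262 -0.0526  0.1337] rv [ 0.0043 -0.0007  0.0011] Fz -6.993683438425341
mu 0.37262773570729824 b 1.5737547255125522e-05 th -0.03149853288588679 w -0.20282402681531037 ph model 0.004337407761525715 res [ 0.0005  0.0006  0.0017 -0.      0.0016 -0.0056  0.0007  0.0006]
[-0.0315 -0.0349 -0.0152  0.0057  0.0157  0.0064 -0.0129 -0.0155 -0.0017
  0.0118  0.0164  0.0029 -0.0148 -0.0143 -0.0025  0.0056  0.006  -0.0012]
[-0.021, 0.072, 0.0] [0.01, -0.002, 0.0]
[-0.003, 0.17, 0.0] [-0.053, 0.01, -0.0]
[0.003, 0.203, 0.0] [0.011, -0.002, 0.0]
[-0.003, 0.17, 0.0] [0.043, -0.008, 0.0]
[-0.021, 0.072, 0.0] [-0.007, 0.001, -0.0]
```

View pics/c8.png

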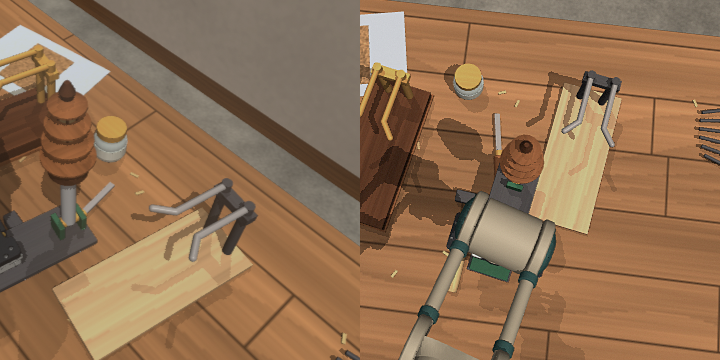

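The carving is upright over the plate, with the tip at crop (67,90) in the side view and (525,147) in the top view. It is clear of the cradle fork and above the tools.

Request:
apply_moves(
  rows=[
    {"xyz":[-0.021,0.072,0],"angular":[0.01,-0.002,0],"claw":0},
    {"xyz":[-0.003,0.17,0],"angular":[-0.053,0.01,0],"claw":0},
    {"xyz":[0.003,0.203,0],"angular":[0.011,-0.002,0],"claw":0},
    {"xyz":[-0.003,0.17,0],"angular":[0.043,-0.008,0],"claw":0},
    {"xyz":[-0.021,0.072,0],"angular":[-0.007,0.001,0],"claw":0},
  ],
)

```text
time_s: 10.05
ee_pos: [0.4235, -0.0114, 0.1337]
orientation: [-0.002, 0.996, -0.089, 0.0]
wrist_force: [0.2, -0.4, -6.2]
gripper_width: 0.0297
gripper_force: 30.0
```

```bash
python3 - <<'E'
from step import *
y=[.004,.01,.012,.01,.004]
step([.01,-.053,.011,.043,-.007],y,y*3,[-.002]*5,[0]*5,wu=.6)
E
```

```text
t 10.075 th -0.027615034099865314 phi 0.0053 (-0.0262, 180, 0.0006) (-0.0101, 254, -0.0017) tip [0.0011 0.0077 0.2782] ee [ 0.4235 -0.0114  0.1337] rv [ 0.005  -0.0009  0.001 ] Fz -6.181570775686689
mu 0.3732412120718292 b 1.001781381247842e-05 th -0.02736989844310551 w -0.19512545270250609 ph model 0.004947225832467881 res [ 0.0005  0.0005  0.0019  0.0001  0.0016 -0.0056  0.0007  0.      0.0002]
[-0.0274 -0.0306 -0.0125  0.0068  0.0157  0.0061 -0.0132 -0.0156 -0.0017
  0.0119  0.0164  0.0029 -0.0148 -0.0143 -0.0025  0.0056  0.006  -0.0012]
[-0.021, 0.072, 0.0] [-0.017, 0.003, -0.0]
[-0.003, 0.17, 0.0] [-0.047, 0.008, -0.0]
[0.003, 0.203, 0.0] [0.022, -0.004, 0.0]
[-0.003, 0.17, 0.0] [0.05, -0.009, 0.0]
[-0.021, 0.072, 0.0] [-0.005, 0.001, -0.0]
```

Request:
apply_moves(
  rows=[
    {"xyz":[-0.021,0.072,0],"angular":[-0.017,0.003,0],"claw":0},
    {"xyz":[-0.003,0.17,0],"angular":[-0.045,0.008,0],"claw":0},
    {"xyz":[0.003,0.203,0],"angular":[0.022,-0.004,0],"claw":0},
    {"xyz":[-0.003,0.17,0],"angular":[0.05,-0.009,0],"claw":0},
    {"xyz":[-0.021,0.072,0],"angular":[-0.005,0.001,0],"claw":0},
  ],
)

```text
time_s: 10.78
ee_pos: [0.4208, 0.0297, 0.1337]
orientation: [-0.003, 0.996, -0.089, 0.0]
wrist_force: [-0.8, -1.1, -6.5]
gripper_width: 0.0303
gripper_force: 30.0
```

```bash
python3 - <<'E'
from step import *
y=[.004,.01,.012,.01,.004]
step([-.017,-.045,.022,.05,-.005],y,y*3,[-.002]*5,[0]*5,wu=.6)
E
```

```text
t 10.799999999999999 th -0.018498834686888937 phi 0.0061 (-0.0174, 146, -0.0001) (-0.0063, 252, -0.0011) tip [0.0004 0.0052 0.2799] ee [0.4208 0.0297 0.1337] rv [ 0.0057 -0.001   0.0009] Fz -6.548989461431759
mu 0.3704214295546222 b 0.0002928265916491263 th -0.019571419193701773 w -0.18297472542858148 ph model 0.005367225798954165 res [ 0.0001  0.0018  0.      0.0016 -0.0058  0.0003  0.0006  0.0025 -0.0011]
[-0.0196 -0.0225 -0.0074  0.0087  0.0158  0.0055 -0.0138 -0.0158 -0.0017
  0.012   0.0165  0.0029 -0.0148 -0.0143 -0.0025  0.0056  0.006  -0.0012]
[-0.021, 0.072, 0.0] [-0.066, 0.012, -0.0]
[-0.003, 0.17, 0.0] [-0.035, 0.006, -0.0]
[0.003, 0.203, 0.0] [0.044, -0.008, 0.0]
[-0.003, 0.17, 0.0] [0.062, -0.011, 0.0]
[-0.021, 0.072, 0.0] [-0.003, 0.001, -0.0]
```

Request:
apply_moves(
  rows=[
    {"xyz":[-0.021,0.072,0],"angular":[-0.066,0.012,0],"claw":0},
    {"xyz":[-0.003,0.17,0],"angular":[-0.035,0.006,0],"claw":0},
    {"xyz":[0.003,0.203,0],"angular":[0.044,-0.008,0],"claw":0},
    {"xyz":[-0.003,0.17,0],"angular":[0.062,-0.011,0],"claw":0},
    {"xyz":[-0.021,0.072,0],"angular":[-0.003,0.001,0],"claw":0},
  ],
)

```text
time_s: 11.5
ee_pos: [0.4181, 0.0709, 0.1337]
orientation: [-0.003, 0.996, -0.089, 0.0]
wrist_force: [-0.2, 0.6, -6.6]
gripper_width: 0.0297
gripper_force: 30.0
```

```bash
python3 - <<'E'
from step import *
y=[.004,.01,.012,.01,.004]
step([-.066,-.035,.044,.062,-.003],y,y*3,[-.002]*5,[0]*5,wu=.6)
E
```

```text
t 11.525 th -0.04092440620263532 phi 0.0063 (-0.0382, 165, 0.0007) (-0.0244, 229, -0.0017) tip [0.0007 0.0114 0.2791] ee [0.4181 0.0709 0.1337] rv [ 0.006  -0.0011  0.0008] Fz -6.601368738471042
mu 0.36992265808137953 b -0.0003855134505950428 th -0.03890730285987539 w -0.207321718841317 ph model 0.006151996906538925 res [-0.      0.0014  0.003  -0.0046  0.0011  0.0008  0.0014 -0.0051  0.002 ]
[-0.0389 -0.0417 -0.0191  0.0046  0.0159  0.0069 -0.0126 -0.0154 -0.0017
  0.0118  0.0163  0.0028 -0.0148 -0.0143 -0.0024  0.0056  0.006  -0.0012]
[-0.021, 0.072, 0.0] [0.037, -0.007, 0.0]
[-0.003, 0.17, 0.0] [-0.067, 0.012, -0.0]
[0.003, 0.203, 0.0] [-0.006, 0.001, -0.0]
[-0.003, 0.17, 0.0] [0.035, -0.006, 0.0]
[-0.021, 0.072, 0.0] [-0.007, 0.001, -0.0]
```

Request:
apply_moves(
  rows=[
    {"xyz":[-0.021,0.072,0],"angular":[0.037,-0.007,0],"claw":0},
    {"xyz":[-0.003,0.17,0],"angular":[-0.067,0.012,0],"claw":0},
    {"xyz":[0.003,0.203,0],"angular":[-0.006,0.001,0],"claw":0},
    {"xyz":[-0.003,0.17,0],"angular":[0.035,-0.006,0],"claw":0},
    {"xyz":[-0.021,0.072,0],"angular":[-0.007,0.001,0],"claw":0},
  ],
)

```text
time_s: 12.22
ee_pos: [0.4155, 0.1121, 0.1337]
orientation: [-0.002, 0.996, -0.089, 0.0]
wrist_force: [0.1, 0.2, -5.9]
gripper_width: 0.0298
gripper_force: 30.0
```

```bash
python3 - <<'E'
from step import *
y=[.004,.01,.012,.01,.004]
step([.037,-.067,-.006,.035,-.007],y,y*3,[-.002]*5,[0]*5,wu=.6)
E
```

```text
t 12.25 th -0.10025776755412354 phi 0.0051 (-0.0844, 488, 0.0003) (-0.0159, 229, -0.0012) tip [0.0048 0.0267 0.2658] ee [0.4155 0.1121 0.1337] rv [ 0.0048 -0.0009  0.0008] Fz -5.931358137827027
mu 0.4105272008211681 b 0.0003007622230798677 th -0.09689534096555145 w -0.32524406206321627 ph model 0.005416622642540267 res [-0.0001  0.001  -0.0031  0.0081  0.0052  0.0034 -0.0061 -0.0117  0.0034]
[-0.0969 -0.1043 -0.0604 -0.0128  0.0138  0.0111 -0.008  -0.0132 -0.0017
  0.0109  0.0157  0.003  -0.0145 -0.0144 -0.003   0.0051  0.0059 -0.0011]
[-0.021, 0.072, 0.0] [0.438, -0.08, 0.0]
[-0.003, 0.17, 0.0] [-0.172, 0.031, -0.0]
[0.003, 0.203, 0.0] [-0.197, 0.036, -0.0]
[-0.003, 0.17, 0.0] [-0.083, 0.015, -0.0]
[-0.021, 0.072, 0.0] [-0.037, 0.007, -0.0]
```

The top-view blob area jumped to 488 px, so the tip has merged with the dark plinth behind it. I'll use the side view for this reading and reject blobs that large.

```bash
sed -i 's/^L=.283/L=.277/; s/if st\[i,4\]>60\]/if 60<st[i,4]<(270 if n=="top" else 340)]/' m.py
python3 - <<'E'
s=open('m.py').read()
s=s.replace("    return out\n","    if out['th'] is None:\n        v=[out[n][2][0] for n in('top','side') if out[n][2]]; out['th']=v[0] if v else None; out['tip']='single'\n    return out\n")
open('m.py','w').write(s)
E
python3 - <<'E'
from step import *
H=hist(); im=cv2.imread('pics/side8.png')
H[-1]['th']=-.031; H[-1]['b']=-.0003
q,th,w,ph,res=fit(H[-9:],-.0003); print(q,th,w,ph,res); json.dump(H,open('hist.json','w'))
y=[.004,.01,.012,.01,.004]
u,tr,P=mpc(th,w,.0051,q[2],q[3],y*3,wu=.6); print(tr); rows_out(u,y,[-.002]*5,[0]*5)
E
```

```text
[-0.0115 -0.0136  0.3713 -0.0009] -0.02997331747494659 -0.19813544140226813 0.005416622642540267 [-0.0001  0.0036 -0.0038  0.002   0.0015  0.0016 -0.0057 -0.0002  0.001 ]
[-0.03   -0.0332 -0.0142  0.0061  0.0157  0.0063 -0.0131 -0.0156 -0.0017
  0.0119  0.0164  0.0029 -0.0148 -0.0143 -0.0025  0.0056  0.006  -0.0012]
[-0.021, 0.072, 0.0] [0.002, -0.0, 0.0]
[-0.003, 0.17, 0.0] [-0.049, 0.009, -0.0]
[0.003, 0.203, 0.0] [0.016, -0.003, 0.0]
[-0.003, 0.17, 0.0] [0.046, -0.008, 0.0]
[-0.021, 0.072, 0.0] [-0.006, 0.001, -0.0]
```

Request:
apply_moves(
  rows=[
    {"xyz":[-0.021,0.072,0],"angular":[0.002,0,0],"claw":0},
    {"xyz":[-0.003,0.17,0],"angular":[-0.049,0.009,0],"claw":0},
    {"xyz":[0.003,0.203,0],"angular":[0.016,-0.003,0],"claw":0},
    {"xyz":[-0.003,0.17,0],"angular":[0.046,-0.008,0],"claw":0},
    {"xyz":[-0.021,0.072,0],"angular":[-0.006,0.001,0],"claw":0},
  ],
)

```text
time_s: 12.95
ee_pos: [0.4127, 0.1534, 0.1337]
orientation: [-0.003, 0.996, -0.089, 0.0]
wrist_force: [0.3, 0.1, -6.4]
gripper_width: 0.0298
gripper_force: 30.0
```

```bash
python3 - <<'E'
from step import *
y=[.004,.01,.012,.01,.004]
step([.002,-.049,.016,.046,-.006],y,y*3,[-.002]*5,[0]*5,wu=.6,save=9,thexp=-.02)
a=cv2.imread('pics/side9.png')[40:400,100:460]; b=cv2.imread('pics/top9.png')[100:460,130:490]
cv2.imwrite('pics/c9.png',np.hstack([a,b]))
E
```

```text
t 12.975 th -0.02723518029427552 phi 0.0064 (-0.0299, 156, 0.0024) (-0.0462, 216, 0.0014) tip [0.0008 0.0076 0.2804] ee [0.4127 0.1534 0.1337] rv [ 0.0062 -0.001   0.0009] Fz -6.356464579815329
mu 0.3648117249276352 b 0.00019980578731252862 th -0.026215520212908325 w -0.18929145945277498 ph model 0.005184451465463402 res [-0.     -0.002   0.0028  0.0027  0.0027 -0.0054 -0.0011 -0.0007  0.001 ]
[-0.0262 -0.0288 -0.011   0.0076  0.0159  0.0059 -0.0135 -0.0157 -0.0017
  0.012   0.0165  0.0028 -0.0149 -0.0143 -0.0024  0.0057  0.0061 -0.0013]
[-0.021, 0.072, 0.0] [-0.037, 0.007, -0.0]
[-0.003, 0.17, 0.0] [-0.046, 0.008, -0.0]
[0.003, 0.203, 0.0] [0.029, -0.005, 0.0]
[-0.003, 0.17, 0.0] [0.055, -0.01, 0.0]
[-0.021, 0.072, 0.0] [-0.004, 0.001, -0.0]
```

View pics/c9.png

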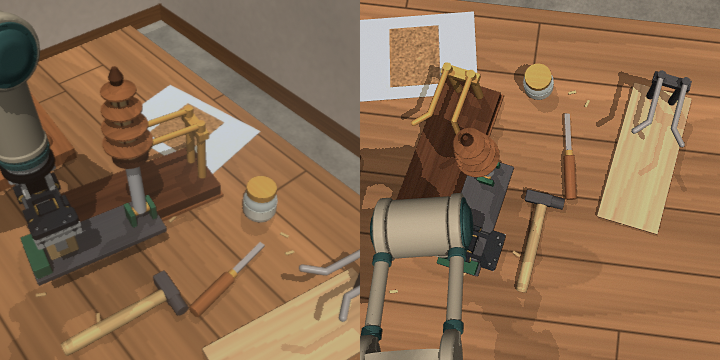

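The top view shows the carving tip at crop (466,140) against the plinth, and the side view shows the post and carving upright behind the brass fork's opening. Everything else is undisturbed.

Request:
apply_moves(
  rows=[
    {"xyz":[-0.021,0.072,0],"angular":[-0.037,0.007,0],"claw":0},
    {"xyz":[-0.003,0.17,0],"angular":[-0.046,0.008,0],"claw":0},
    {"xyz":[0.003,0.203,0],"angular":[0.029,-0.005,0],"claw":0},
    {"xyz":[-0.003,0.17,0],"angular":[0.055,-0.01,0],"claw":0},
    {"xyz":[-0.021,0.072,0],"angular":[-0.004,0.001,0],"claw":0},
  ],
)

```text
time_s: 13.68
ee_pos: [0.41, 0.1946, 0.1337]
orientation: [-0.003, 0.996, -0.089, 0.0]
wrist_force: [-0.1, 0.7, -6.8]
gripper_width: 0.0298
gripper_force: 30.0
```

```bash
python3 - <<'E'
from step import *
y=[.004,.01,.012,.01,.004]
step([-.037,-.046,.029,.055,-.004],y,y*2,[-.002]*5,[0]*5,wu=.6,save=10,thexp=-.02)
E
```

```text
t 13.7 th -0.03162375265635371 phi 0.006 (-0.0358, 152, 0.0019) (-0.0561, 213, 0.0013) tip [0.0004 0.0089 0.281 ] ee [0.41   0.1946 0.1337] rv [ 0.0057 -0.0009  0.0008] Fz -6.83838075769965
mu 0.3676694153273829 b -0.0009478699621069798 th -0.031351681793331906 w -0.20101880451790288 ph model 0.006055591056285033 res [-0.0008  0.0027  0.0023  0.0024 -0.0055 -0.001  -0.001   0.0005  0.0003]
[-0.0314 -0.0345 -0.0148  0.0061  0.016   0.0067 -0.0127 -0.0155 -0.0029
  0.0088  0.0127  0.0038 -0.0055 -0.005  -0.0018  0.0001  0.0005  0.    ]
[-0.021, 0.072, 0.0] [0.003, -0.001, 0.0]
[-0.003, 0.17, 0.0] [-0.053, 0.01, -0.0]
[0.003, 0.203, 0.0] [0.014, -0.002, 0.0]
[-0.003, 0.17, 0.0] [0.045, -0.008, 0.0]
[-0.021, 0.072, 0.0] [-0.008, 0.001, -0.0]
```

Request:
apply_moves(
  rows=[
    {"xyz":[-0.021,0.072,0],"angular":[0.003,-0.001,0],"claw":0},
    {"xyz":[-0.003,0.17,0],"angular":[-0.053,0.01,0],"claw":0},
    {"xyz":[0.003,0.203,0],"angular":[0.014,-0.002,0],"claw":0},
    {"xyz":[-0.003,0.17,0],"angular":[0.045,-0.008,0],"claw":0},
    {"xyz":[-0.021,0.072,0],"angular":[-0.008,0.001,0],"claw":0},
  ],
)

```text
time_s: 14.4
ee_pos: [0.4073, 0.2359, 0.1336]
orientation: [-0.003, 0.996, -0.089, 0.0]
wrist_force: [0.1, -0.1, -6.7]
gripper_width: 0.0299
gripper_force: 30.0
```

```bash
python3 - <<'E'
from step import *
y=[.004,.01,.012,.01,.004]
step([.003,-.053,.014,.045,-.008],y,y,[-.002]*5,[-.002]*5,wu=.6,save=11,thexp=-.02)
s=robot.state()['ee_pos']; d=np.array([.5275,.2514,0])-s; print('to seat lateral',d@EY,'fwd',d@EX)
E
```

```text
t 14.424999999999999 th -0.117542923496837 phi 0.0061 (-0.0365, 153, 0.0018) (0.1563, 158, -0.0135) tip [0.0065 0.0266 0.2253] ee [0.4073 0.2359 0.1336] rv [ 0.0058 -0.0009  0.0008] Fz -6.740561563473199
mu 0.42233704212503165 b 0.001102895261209526 th -0.11359590457453654 w -0.36585626843109936 ph model 0.00633231381580982 res [-0.0009  0.0051  0.0041 -0.0018  0.0065  0.0022 -0.0015 -0.0174  0.0039]
[-0.1136 -0.1232 -0.0742 -0.0211  0.0095  0.0122  0.0026 -0.002  -0.0019
 -0.0007  0.0001  0.0003  0.0003  0.0001  0.     -0.     -0.      0.    ]
[-0.021, 0.072, -0.033] [0.557, -0.101, 0.0]
[-0.003, 0.17, -0.033] [-0.21, 0.038, -0.0]
[0.003, 0.203, -0.033] [-0.251, 0.046, -0.0]
[-0.003, 0.17, -0.033] [-0.095, 0.017, -0.0]
[-0.021, 0.072, -0.033] [0.005, -0.001, 0.0]
to seat lateral 0.03710725219692167 fwd 0.11560932415214026
```

The side detection slipped: its tip height came out wrong at 0.225. The top view gives about -0.033. I'll check which blobs the side picture offers.

```bash
python3 - <<'E'
from step import *
hinge=np.array([.4073,.2359,0])+.15*EX+[0,0,.119]
for n in('side','top'):
    im=cv2.imread(f'pics/{n}11.png'); p=proj(n,hinge+EY*L*.033+[0,0,L]); hs=cv2.cvtColor(im,cv2.COLOR_BGR2HSV)
    m=cv2.morphologyEx(cv2.inRange(hs,(4,85,25),(19,255,97)),cv2.MORPH_OPEN,np.ones((3,3),np.uint8))
    N,lab,st,ce=cv2.connectedComponentsWithStats(m); print(n,p,[(ce[i].round(1).tolist(),st[i,:].tolist()) for i in range(1,N) if np.hypot(*(ce[i]-p))<45 and st[i,4]>20])
    u,v=p.astype(int); 
    if n=='side': print(hs[v-24:v+26:3,u-26:u+27:3,2]); cv2.imwrite('pics/c11.png',cv2.resize(im[v-90:v+150,max(u-120,0):u+120],None,fx=2,fy=2))
H=hist(); H[-1]['th']=-.033; H[-1]['b']=-.0008
q,th,w,ph,res=fit(H[-9:],-.0008); print(q,th,w,ph,res); json.dump(H,open('hist.json','w'))
y=[.004,.009,.011,.009,.004]
u,tr,P=mpc(th,w,.0061,q[2],q[3],y,wu=.6); print(tr); rows_out(u,y,[0]*5,[-.002]*5)
E
```

```text
side [182.2511  93.9588] [([188.8, 117.1], [174, 112, 30, 11, 221]), ([194.0, 135.8], [175, 128, 37, 14, 275])]
[[138 137 140 140 142 141 139 141 140 140 140 141 133  87  79  79  78  78]
 [135 139 142 142 142 141 139 141 142 141 107  81  81  79  78  79  81  81]
 [138 139 141 141 142 141 139 133  87  81  82  80  76  81  83  82 131 150]
 [140 141 141 141 142 109  80  82  83  76  77  81  85  78 136 148 149 154]
 [141 141 134  83  79  84  82  77  82  83  85 129 144 146 142 141 148 149]
 [108  79  79  83  78  80  83  65  72  74 159 155 151 146 146 142 141 147]
 [ 82  81  81  85  83  79 124  69  75  65  91 160 155 153 147 147 143 143]
 [ 86  83  76  75 161 175 152  73  78  71  57 145 162 156 152 149 148 145]
 [ 77 140 166 177 176 169 128  73  78  76  63  99 162 164 157 153 150 148]
 [167 169 173 170 177 177 170  39  46  44  28  93 113 127 164 158 153 151]
 [159 159 163 172 171 170 125 100  41  41  58 138 137 129 119 157 159 155]
 [160 161 160 155 147 128 135 138 144 145 147 149 142 137 131 127 165 161]
 [161 162 163 163 126 141 143 141 141 145 158 151 145 137 132  80 118 163]
 [159 162 164
[... 396 characters left out ...]
196.9, 221.8], [195, 218, 5, 9, 30]), ([160.1, 229.3], [157, 227, 7, 5, 23]), ([183.1, 236.2], [176, 230, 15, 13, 153]), ([177.5, 279.0], [167, 264, 19, 31, 251])]
[-0.0417 -0.218   0.3712 -0.0011] -0.03153424949461365 -0.19651731906242548 0.00633231381580982 [-0.0009  0.0035  0.0035 -0.0042  0.0003 -0.0005 -0.0002 -0.003   0.0015]
[-0.0315 -0.034  -0.0164  0.0022  0.0107  0.0065 -0.0027 -0.0046 -0.0023
 -0.0001  0.0008  0.0008  0.0004  0.0001 -0.0001 -0.0001 -0.      0.    ]
[0.012, 0.066, -0.033] [0.014, -0.003, 0.0]
[0.027, 0.148, -0.033] [-0.059, 0.011, -0.0]
[0.033, 0.18, -0.033] [0.007, -0.001, 0.0]
[0.027, 0.148, -0.033] [0.062, -0.011, 0.0]
[0.012, 0.066, -0.033] [0.051, -0.009, 0.0]
```

View pics/c11.png

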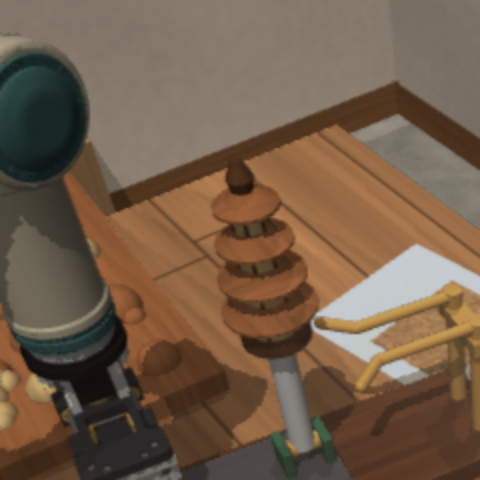

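The side crop shows the tip at (238,178) merging with the dark skirting board behind it, so that blob was lost. The carving itself is upright. I'll use the top view when the height check fails.

Request:
apply_moves(
  rows=[
    {"xyz":[0.012,0.066,-0.033],"angular":[0.014,-0.003,0],"claw":0},
    {"xyz":[0.027,0.148,-0.033],"angular":[-0.059,0.011,0],"claw":0},
    {"xyz":[0.033,0.18,-0.033],"angular":[0.007,-0.001,0],"claw":0},
    {"xyz":[0.027,0.148,-0.033],"angular":[0.062,-0.011,0],"claw":0},
    {"xyz":[0.012,0.066,-0.033],"angular":[0.051,-0.009,0],"claw":0},
  ],
)

```text
time_s: 15.12
ee_pos: [0.4142, 0.2724, 0.1236]
orientation: [-0.009, 0.996, -0.089, 0.001]
wrist_force: [0.9, -0.7, -6.8]
gripper_width: 0.0298
gripper_force: 30.0
```

```bash
sed -i 's/^L=.277/L=.281/; s/    if out\[.th.\] is None:/    if out["th"] is None or abs(out["tip"][2]-.279)>.009:/' m.py
python3 - <<'E'
from step import *
step([.014,-.059,.007,.062,.051],[.004,.009,.011,.009,.004],[0]*5,[0]*5,[-.003]*5,wu=.6,save=12,thexp=-.01)
s=robot.state()['ee_pos']; d=np.array([.5275,.2514,.0857])-s; print('to seat lateral',d@EY,'fwd',d@EX,d[2])
E
```

```text
t 15.15 th -0.0239 phi 0.0177 (-0.0239, 131, 0.0011) (0.1785, 123, -0.0145) tip single ee [0.4142 0.2724 0.1236] rv [ 0.0175 -0.0028  0.0009] Fz -6.809667240738975
mu 0.37187279268195916 b -0.001111802592647877 th -0.022370879648261847 w -0.10177083906906229 ph model 0.017662606602627702 res [-0.0009  0.0049 -0.0027  0.0018  0.0007  0.0003 -0.0036 -0.002   0.0015]
[-0.0224 -0.0256 -0.0153 -0.0048  0.0009  0.0024  0.0018  0.0006 -0.0001
 -0.0003 -0.0002 -0.0001 -0.      0.      0.      0.      0.     -0.    ]
[0.0, 0.0, -0.05] [0.074, -0.013, 0.0]
[0.0, 0.0, -0.05] [-0.079, 0.014, -0.0]
[0.0, 0.0, -0.05] [-0.082, 0.015, -0.0]
[0.0, 0.0, -0.05] [-0.039, 0.007, -0.0]
[0.0, 0.0, -0.05] [-0.002, 0.0, -0.0]
to seat lateral 0.0003256508399538151 fwd 0.11551991442309514 -0.037713508840147056
```

Request:
apply_moves(
  rows=[
    {"xyz":[0,0,-0.05],"angular":[0.07,-0.013,0],"claw":0},
    {"xyz":[0,0,-0.05],"angular":[-0.077,0.014,0],"claw":0},
    {"xyz":[0,0,-0.05],"angular":[-0.08,0.015,0],"claw":0},
    {"xyz":[0,0,-0.05],"angular":[-0.039,0.007,0],"claw":0},
    {"xyz":[0,0,-0.05],"angular":[-0.002,0,0],"claw":0},
  ],
)

```text
time_s: 15.85
ee_pos: [0.4141, 0.2718, 0.1086]
orientation: [0.001, 0.996, -0.09, -0.0]
wrist_force: [-0.1, -0.7, -6.7]
gripper_width: 0.0298
gripper_force: 30.0
```

```bash
python3 - <<'E'
from step import *
step([.07,-.077,-.08,-.039,-.002],[0]*5,[0]*5,[0]*5,[0]*5,wu=.8,save=13,thexp=0.)
s=robot.state()['ee_pos']; d=np.array([.5275,.2514,.0857])-s; print('to seat lateral',d@EY,'fwd',d@EX,d[2])
im=cv2.imread('pics/top13.png'); cv2.imwrite('pics/c13.png',cv2.resize(im[140:300,110:290],None,fx=3.3,fy=3.3,interpolation=cv2.INTER_CUBIC))
E
```

```text
t 15.875 th -0.0178 phi -0.0028 (-0.0178, 130, 0.0011) (0.1833, 148, -0.0141) tip single ee [0.4141 0.2718 0.1086] rv [-0.0023  0.0006  0.0005] Fz -6.695279384789659
mu 0.371029230264272 b -0.0014365052809734735 th -0.015257392708810501 w -0.03061999125893188 ph model -0.0018744362521193167 res [-0.0007 -0.0005  0.004   0.0027  0.002  -0.0029 -0.0032 -0.0039  0.0025]
[-0.0153 -0.017  -0.0125 -0.0063 -0.0016  0.0006  0.0011  0.0008  0.0004
  0.     -0.0001 -0.0001 -0.0001 -0.      0.      0.      0.     -0.    ]
[0.0, 0.0, 0.0] [0.096, -0.018, 0.0]
[0.0, 0.0, 0.0] [-0.005, 0.001, -0.0]
[0.0, 0.0, 0.0] [-0.033, 0.006, -0.0]
[0.0, 0.0, 0.0] [-0.027, 0.005, -0.0]
[0.0, 0.0, 0.0] [-0.013, 0.002, -0.0]
to seat lateral 0.0005223493089457076 fwd 0.11554603950182409 -0.022648126268432142
```

View pics/c13.png

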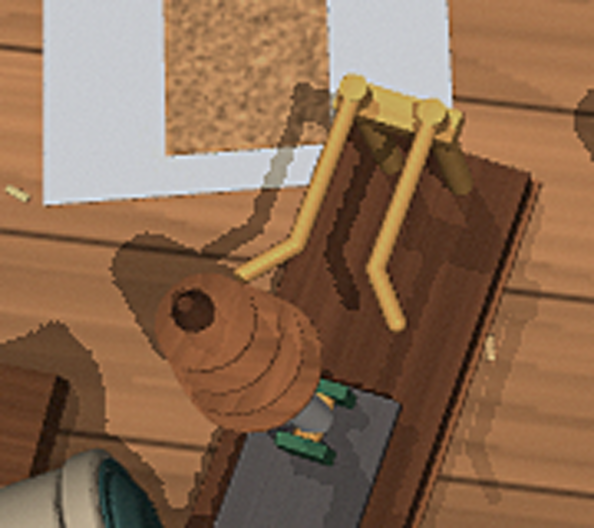

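The top crop shows the carving tip at (192,310) and the hinge cheeks at about (315,420). The brass arms bend at (297,243) and (377,268) and lie straight ahead of the post.

```bash
python3 - <<'E'
from step import *
C=lambda x,y:(110+x/3.3-.35,140+y/3.3-.35)
h=np.array([.4141,.2718,0])+.15*EX+[0,0,.0939]; print('hinge pred px',proj('top',h+[0,0,.008]),'seen',C(316,421))
for nm,p in dict(bl=(297,243),br=(377,268),cl=(355,88),cr=(430,112),tl=(243,273),tr=(397,325)).items():
    r=ray('top',C(*p),.178)-h; print(nm,'fwd',r@EX,'lat',r@EY)
H=hist()
fw=[.006,.01,.013,.013,.01]
u,tr,P=mpc(-.0153,-.0306,-.0028,.371,-.0014,[0]*5,wu=.8); rows_out(u,[0]*5,fw,[-.001]*5)
E
```

```text
hinge pred px [204.4116 265.8405] seen (205.40757575757576, 267.22575757575754)
bl fwd 0.09051262544282866 lat 0.026620828088524413
br fwd 0.09007192212471266 lat -0.025797103742445676
cl fwd 0.1963543182809393 lat 0.02636517851180939
cr fwd 0.19523110608282337 lat -0.023863278174717943
tl fwd 0.06271270736871368 lat 0.05178004641019786
tr fwd 0.059761656081187525 lat -0.04942175099900602
[0.098, -0.018, -0.017] [0.096, -0.017, 0.0]
[0.164, -0.03, -0.017] [-0.005, 0.001, -0.0]
[0.213, -0.039, -0.017] [-0.033, 0.006, -0.0]
[0.213, -0.039, -0.017] [-0.027, 0.005, -0.0]
[0.164, -0.03, -0.017] [-0.013, 0.002, -0.0]
```

Request:
apply_moves(
  rows=[
    {"xyz":[0.098,-0.018,-0.017],"angular":[0.09,-0.016,0],"claw":0},
    {"xyz":[0.164,-0.03,-0.017],"angular":[-0.005,0.001,0],"claw":0},
    {"xyz":[0.213,-0.039,-0.017],"angular":[-0.033,0.006,0],"claw":0},
    {"xyz":[0.213,-0.039,-0.017],"angular":[-0.027,0.005,0],"claw":0},
    {"xyz":[0.164,-0.03,-0.017],"angular":[-0.013,0.002,0],"claw":0},
  ],
)

```text
time_s: 16.58
ee_pos: [0.4666, 0.2621, 0.1036]
orientation: [0.0, 0.996, -0.09, -0.0]
wrist_force: [0.4, 0.3, -6.1]
gripper_width: 0.03
gripper_force: 30.0
```

```bash
python3 - <<'E'
from step import *
step([.09,-.005,-.033,-.027,-.013],[0]*5,[0]*5,[.01,.014,.015,.014,.009],[0]*5,wu=.8,save=14,thexp=0.)
s=robot.state()['ee_pos']; d=np.array([.5275,.2514,.0857])-s; print('to seat lateral',d@EY,'fwd',d@EX,d[2])
E
```

```text
t 16.6 th -0.010814731017189397 phi -0.0002 (-0.0081, 135, 0.0013) (-0.0009, 176, -0.0005) tip [0.0012 0.003  0.2792] ee [0.4666 0.2621 0.1036] rv [-0.0005 -0.0001 -0.0003] Fz -6.065112419257444
mu 0.3733564293657791 b -0.0014368471848365647 th -0.009017776546526583 w -0.010790278052138337 ph model -1.7835396509200915e-05 res [-0.001   0.0048  0.0034  0.0026 -0.0023 -0.003  -0.005  -0.0013  0.0018]
[-0.009  -0.0094 -0.0066 -0.0033 -0.0008  0.0004  0.0006  0.0004  0.0002
  0.     -0.0001 -0.0001 -0.     -0.      0.      0.      0.     -0.    ]
[0.164, -0.03, 0.0] [0.048, -0.009, 0.0]
[0.23, -0.042, 0.0] [-0.004, 0.001, -0.0]
[0.246, -0.045, 0.0] [-0.018, 0.003, -0.0]
[0.23, -0.042, 0.0] [-0.014, 0.003, -0.0]
[0.148, -0.027, 0.0] [-0.006, 0.001, -0.0]
to seat lateral 0.0002382629167386463 fwd 0.06156923747831981 -0.017764525395380162
```

Balanced and aligned, so I go into the fork.

Request:
apply_moves(
  rows=[
    {"xyz":[0.164,-0.03,0],"angular":[0.048,-0.009,0],"claw":0},
    {"xyz":[0.23,-0.042,0],"angular":[-0.004,0.001,0],"claw":0},
    {"xyz":[0.246,-0.045,0],"angular":[-0.018,0.003,0],"claw":0},
    {"xyz":[0.23,-0.042,0],"angular":[-0.014,0.003,0],"claw":0},
    {"xyz":[0.148,-0.027,0],"angular":[-0.006,0.001,0],"claw":0},
  ],
)

```text
time_s: 17.3
ee_pos: [0.5276, 0.2509, 0.1036]
orientation: [-0.0, 0.996, -0.09, -0.0]
wrist_force: [0.3, 0.8, -6.6]
gripper_width: 0.0299
gripper_force: 30.0
```

```bash
python3 - <<'E'
from step import *
step([.048,-.004,-.018,-.014,-.006],[0]*5,[0]*5,[0]*5,[-.002,-.004,-.004,-.003,-.002],wu=.8,save=15,thexp=0.)
s=robot.state()['ee_pos']; d=np.array([.5275,.2514,.0857])-s; print('to seat lateral',d@EY,'fwd',d@EX,d[2])
E
```

```text
t 17.325000000000003 th 0.008279467601895112 phi 0.0007 (0.0115, 135, 0.0007) (0.0217, 165, -0.0008) tip [ 0.0013 -0.0023  0.2785] ee [0.5276 0.2509 0.1036] rv [ 0.0005 -0.0001 -0.0003] Fz -6.613647259164853
mu 0.37785263225658133 b -0.0011882663328544516 th 0.007145300668765758 w 0.01176523709421547 ph model 0.0008523026515329168 res [-0.0009  0.0035  0.003  -0.0015 -0.0021 -0.0042 -0.0004  0.0038 -0.0011]
[ 0.0071  0.0074  0.0051  0.0024  0.0005 -0.0004 -0.0005 -0.0003 -0.0001
 -0.      0.      0.0001  0.      0.     -0.     -0.     -0.      0.    ]
[0.0, 0.0, -0.033] [-0.031, 0.006, -0.0]
[0.0, 0.0, -0.067] [0.007, -0.001, 0.0]
[0.0, 0.0, -0.067] [0.016, -0.003, 0.0]
[0.0, 0.0, -0.05] [0.011, -0.002, 0.0]
[0.0, 0.0, -0.033] [0.005, -0.001, 0.0]
to seat lateral 0.0004281572084397688 fwd -0.00024236585714544742 -0.0178774370118083
```

Request:
apply_moves(
  rows=[
    {"xyz":[0,0,-0.033],"angular":[-0.03,0.006,0],"claw":0},
    {"xyz":[0,0,-0.067],"angular":[0.007,-0.001,0],"claw":0},
    {"xyz":[0,0,-0.067],"angular":[0.012,-0.003,0],"claw":0},
    {"xyz":[0,0,-0.05],"angular":[0.006,-0.001,0],"claw":0},
    {"xyz":[0,0,-0.02],"angular":[0,0,0],"claw":0},
  ],
)

```text
time_s: 18.02
ee_pos: [0.526, 0.2511, 0.0892]
orientation: [0.0, 0.996, -0.09, -0.0]
wrist_force: [0.8, 0.6, -6.3]
gripper_width: 0.0299
gripper_force: 30.0
```

```bash
python3 - <<'E'
from step import *
step([-.03,.007,.012,.006,0],[0]*5,[0]*5,[0]*5,[-.001]*5,wu=.8,save=16,thexp=0.)
s=robot.state(); d=np.array([.5275,.2514,.0857])-s['ee_pos']; print('to seat lateral',d@EY,'fwd',d@EX,d[2],s['wrist_force'],s['torque'])
E
```

```text
t 18.05 th 0.014736027878871337 phi -0.0005 (0.0169, 128, 0.0002) (0.0245, 160, -0.0005) tip [ 0.0007 -0.0041  0.279 ] ee [0.526  0.2511 0.0892] rv [-0.0004  0.0009  0.0002] Fz -6.3151050416295345
mu 0.3867485011922437 b -0.0007052499506429586 th 0.013612095890907006 w 0.012518616127551882 ph model 9.255764532558518e-05 res [-0.0009  0.0028 -0.0008 -0.0012 -0.0038 -0.0006  0.0036  0.0021 -0.0011]
[ 0.0136  0.0134  0.0091  0.0042  0.0009 -0.0006 -0.0009 -0.0006 -0.0002
 -0.      0.0001  0.0001  0.0001  0.     -0.     -0.     -0.      0.    ]
[0.0, 0.0, -0.017] [-0.054, 0.01, -0.0]
[0.0, 0.0, -0.017] [0.013, -0.002, 0.0]
[0.0, 0.0, -0.017] [0.028, -0.005, 0.0]
[0.0, 0.0, -0.017] [0.02, -0.004, 0.0]
[0.0, 0.0, -0.017] [0.008, -0.001, 0.0]
to seat lateral 0.0005690850890968561 fwd 0.0012795324555038147 -0.0036168755540110092 [-0.4826 -0.4126 -5.41  ] [0.0759 0.2783 0.0292]
```

Request:
apply_moves(
  rows=[
    {"xyz":[0,0,-0.02],"angular":[-0.04,0.007,0],"claw":0},
    {"xyz":[0,0,-0.015],"angular":[0.015,-0.003,0],"claw":0},
    {"xyz":[0,0,-0.01],"angular":[0.02,-0.003,0],"claw":0},
    {"xyz":[0,0,-0.01],"angular":[0.008,-0.001,0],"claw":0},
    {"xyz":[0,0,-0.005],"angular":[0,0,0],"claw":0},
  ],
)

```text
time_s: 18.75
ee_pos: [0.5262, 0.251, 0.0859]
orientation: [0.0, 0.996, -0.09, -0.0]
wrist_force: [-0.3, -0.6, -5.0]
gripper_width: 0.0295
gripper_force: 30.0
```

```bash
python3 - <<'E'
from step import *
o=look(17,th0=0.01,ref=json.load(open('ref.json'))); s=robot.state(); d=np.array([.5275,.2514,.0857])-s['ee_pos']; print(o['th'],o['phi'],o['tip'],'to seat lateral',d@EY,'fwd',d@EX,d[2],s['wrist_force'],s['torque'])
E
```

```text
0.01609650003869859 0.00013874419154522765 [ 0.0006 -0.0045  0.2788] to seat lateral 0.000543689931537087 fwd 0.0011667751829862075 -0.00026498504909365506 [-0.1356 -0.2973 -6.4634] [ 0.01    0.244  -0.0016]
```

Request:
apply_moves(
  rows=[
    {"xyz":[0,0,-0.007],"angular":[-0.02,0.004,0],"claw":0},
    {"xyz":[0,0,-0.007],"angular":[0.01,-0.002,0],"claw":0},
    {"xyz":[0,0,-0.006],"angular":[0.01,-0.002,0],"claw":0},
    {"xyz":[0,0,0],"angular":[0,0,0],"claw":0},
    {"xyz":[0,0,0],"angular":[0,0,0],"claw":0},
  ],
)

```text
time_s: 19.48
ee_pos: [0.5263, 0.251, 0.0857]
orientation: [0.0, 0.996, -0.09, 0.0]
wrist_force: [-4.2, -2.4, 6.2]
gripper_width: 0.0298
gripper_force: 30.0
```

```bash
python3 - <<'E'
from step import *
o=look(18,th0=0.01,ref=json.load(open('ref.json'))); s=robot.state(); d=np.array([.5275,.2514,.0857])-s['ee_pos']; print(o['th'],o['phi'],o['tip'],'to seat lateral',d@EY,'fwd',d@EX,d[2],s['wrist_force'],s['torque'])
E
```

```text
0.031876568383196136 0.0002415424164538365 [ 0.0008 -0.0089  0.2779] to seat lateral 0.0005960065868487104 fwd 0.0011707463232821728 3.67241116932121e-05 [-3.2784 -2.9966  5.2526] [-0.183   0.6635 -0.0474]
```

Request:
apply_moves(
  rows=[
    {"xyz":[0,0,0.01],"angular":[0,0,0],"claw":0},
    {"xyz":[0,0,0],"angular":[0,0,0],"claw":0.7},
    {"xyz":[0,0,0],"angular":[0,0,0],"claw":0.7},
    {"xyz":[0,0,0],"angular":[0,0,0],"claw":0.7},
    {"xyz":[0,0,0],"angular":[0,0,0],"claw":0.7},
  ],
)

```text
time_s: 20.2
ee_pos: [0.5265, 0.2512, 0.0852]
orientation: [-0.0, 0.996, -0.09, -0.0]
wrist_force: [-0.9, -0.2, 0.4]
gripper_width: 0.0644
gripper_force: 0.0
```

Request:
apply_moves(
  rows=[
    {"xyz":[0,0,0],"angular":[0,0,0],"claw":0.7},
    {"xyz":[0,0,0.1],"angular":[0,0,0],"claw":0.7},
    {"xyz":[0,0,0.2],"angular":[0,0,0],"claw":0.7},
    {"xyz":[0,0,0.3],"angular":[0,0,0],"claw":0.7},
    {"xyz":[0,0,0.3],"angular":[0,0,0],"claw":0.7},
  ],
)

```text
time_s: 20.82
ee_pos: [0.5265, 0.2512, 0.1408]
orientation: [-0.0, 0.996, -0.09, 0.0]
wrist_force: [-0.1, 0.9, 0.2]
gripper_width: 0.0656
gripper_force: 0.0
```

Request:
apply_moves(
  rows=[
    {"xyz":[-0.1,0.02,0.4],"angular":[0,0,0],"claw":0.7},
    {"xyz":[-0.2,0.04,0.4],"angular":[0,0,0],"claw":0.7},
    {"xyz":[-0.3,0.05,0.4],"angular":[0,0,0],"claw":0.7},
    {"xyz":[-0.3,0.05,0.2],"angular":[0,0,0],"claw":0.7},
    {"xyz":[0,0,0],"angular":[0,0,0],"claw":0.7},
  ],
)

```text
time_s: 21.45
ee_pos: [0.4715, 0.2611, 0.2246]
orientation: [-0.0, 0.996, -0.089, 0.001]
wrist_force: [0.1, -0.5, -0.1]
gripper_width: 0.0654
gripper_force: 0.0
```

Request:
apply_moves(
  rows=[
    {"xyz":[0,0,0],"angular":[0,0,0],"claw":0.7},
    {"xyz":[0,0,0],"angular":[0,0,0],"claw":0.7},
    {"xyz":[0,0,0],"angular":[0,0,0],"claw":0.7},
    {"xyz":[0,0,0],"angular":[0,0,0],"claw":0.7},
    {"xyz":[0,0,0],"angular":[0,0,0],"claw":0.7},
  ],
)

```text
time_s: 22.08
ee_pos: [0.4723, 0.2607, 0.223]
orientation: [0.0, 0.996, -0.09, -0.0]
wrist_force: [-0.3, 0.9, -0.2]
gripper_width: 0.0661
gripper_force: 0.0
```

```bash
python3 - <<'E'
from m import *
a=eyes.camera('top')[150:350,110:310,::-1]; b=eyes.camera('side')[80:280,120:320,::-1]
cv2.imwrite('pics/c20.png',np.hstack([cv2.resize(a,(400,400)),cv2.resize(b,(400,400))])); s=robot.state(); print(s['ee_pos'],s['wrist_force'],s['time_s'])
E
```

```text
[0.4723 0.2607 0.2232] [-0.3018 -0.5341  0.2104] 22.175
```

View pics/c20.png

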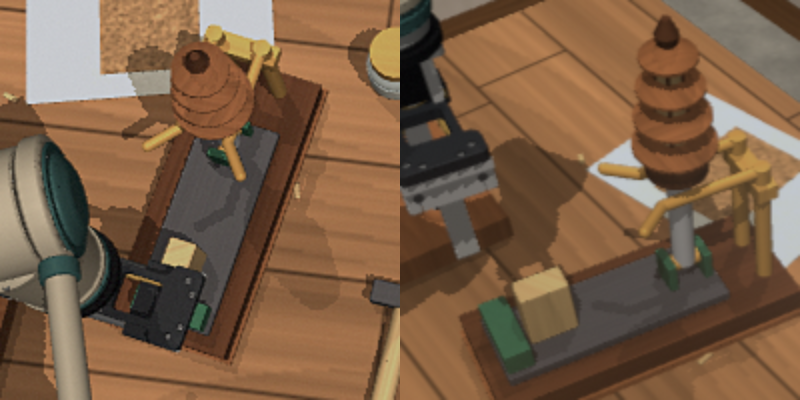

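The stand is level on the plinth, with the post between the brass arms and the gripper clear of it. I'll wait for the carving to settle, then hand in.

Request:
apply_moves(
  rows=[
    {"xyz":[0,0,0],"angular":[0,0,0],"claw":0.7},
    {"xyz":[0,0,0],"angular":[0,0,0],"claw":0.7},
    {"xyz":[0,0,0],"angular":[0,0,0],"claw":0.7},
    {"xyz":[0,0,0],"angular":[0,0,0],"claw":0.7},
    {"xyz":[0,0,0],"angular":[0,0,0],"claw":0.7},
  ],
)

```text
time_s: 22.8
ee_pos: [0.4722, 0.2607, 0.2233]
orientation: [0.0, 0.996, -0.09, -0.0]
wrist_force: [0.3, -0.1, -1.1]
gripper_width: 0.0654
gripper_force: 0.0
```

Request:
apply_moves(
  rows=[
    {"xyz":[0,0,0],"angular":[0,0,0],"claw":0.7},
    {"xyz":[0,0,0],"angular":[0,0,0],"claw":0.7},
    {"xyz":[0,0,0],"angular":[0,0,0],"claw":0.7},
    {"xyz":[0,0,0],"angular":[0,0,0],"claw":0.7},
    {"xyz":[0,0,0],"angular":[0,0,0],"claw":0.7},
  ],
)

```text
time_s: 23.42
ee_pos: [0.4722, 0.2607, 0.2233]
orientation: [0.0, 0.996, -0.09, -0.0]
wrist_force: [-0.3, 0.8, -0.0]
gripper_width: 0.0656
gripper_force: 0.0
```

Request:
apply_moves(
  rows=[
    {"xyz":[0,0,0],"angular":[0,0,0],"claw":0.7},
    {"xyz":[0,0,0],"angular":[0,0,0],"claw":0.7},
    {"xyz":[0,0,0],"angular":[0,0,0],"claw":0.7},
    {"xyz":[0,0,0],"angular":[0,0,0],"claw":0.7},
    {"xyz":[0,0,0],"angular":[0,0,0],"claw":0.7},
  ],
)

```text
time_s: 24.05
ee_pos: [0.4722, 0.2607, 0.2233]
orientation: [0.0, 0.996, -0.09, -0.0]
wrist_force: [0.3, 0.5, 0.2]
gripper_width: 0.0654
gripper_force: 0.0
```

```bash
python3 -c "
from bench import robot
print(robot.job_done())"
```

```text
the job is handed in; nothing more can be done
None
```

The stand is on the plinth with its post between the brass arms, released after about 8 s of balanced carry clear of both forks, and I handed the job in at about 24 s; no verdict came back.

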